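# Set up the tester bar: pin the tray, lock it, put out the testers

## Robot

A 6-joint arm with a two-finger parallel gripper is mounted at the origin on a cart in front of the work surface, level with it; the furniture and walls round the work are solid. World frame = base frame: x ahead of the robot, y to its left, z up, the work surface at z = 0. Lengths are in mm, angles in rad, forces in N, time in s.
With the tool pointing down it reaches from about 400 to 925 mm from the base axis. Payload 12.5 kg.
Tool frame: the origin (TCP) lies midway between the tips of the shut fingers; the grasp point (between the pads) lies env.grasp_offset behind it (env.grasp_offset is the distance from the TCP to the grasp point, in mm); x points along the fingers, y is the direction in which the jaws open and shut, and the axes are right-handed (so a half turn about x gives the same grasp; the last joint's range is limited). The gripper opens to 95 mm and grips with 3 to 60 N. Pads are 20 mm wide; open, the fingers measure 119 mm over their backs; the gripper's body (75 mm by 180 mm) begins 59 mm behind the grasp point.
Start: joints at [1.16, 0.491, 1.559, -0, 1.092, -0.106], TCP at [187.547, 596.215, 214.661] pointing down, gripper open.
Joint ranges: [-3.1, 3.1], [-0.84, 2.19], [0.05, 2.79], [-1.13, 4.28], [0.06, 2.93], [-2.69, 2.69]. Speed limits (rad/s): [2.22, 2.22, 2.79, 3.14, 3.14, 3.14].

## Interface

Orientations are given as [roll, pitch, yaw] about the fixed x, y, z axes, in that order (R = Rz(yaw) Ry(pitch) Rx(roll)).
In Python, from cell import env gives the robot as it stands.
- The arm moves only by the tool apply_moves, never from a script. Its arguments are lists of equal length, an entry for each row: "offset": the shift along the world's x, y, z in units of 25 mm (1.0 is 25 mm), a list of three; "yaw": the turn about the world's z in units of 6 degrees (1.0 is 6 degrees); "jaw": the closure, from -1 (fully open) to 1 (shut), so that 0 is half open. A call has 1 to 20 rows; each row is the pose to reach, as a shift and turn from the pose measured when the call began; what a row does not reach only later rows make up. A row lasts 1/8 s, in which the tool goes at most 62.5 mm and 10.7 degrees, less where a joint would pass 70% of its speed; a pose out of reach is approached as far as the arm can. A call with a gripper value outside its range is refused whole. The fingers move at their own pace and stop on an object; the grip force is fixed at half the most. Time passes only in rows, so rows that repeat a pose let the fingers close. It gives the time, the measured TCP pose, the force and the opening at its end, in the units of the state.
- env.state(): the state, without advancing time (a new reading comes with each control period).
- env.read_camera(name): name is "scene" or "top"; returns a dict with "frame" (400x640x3 uint8, red, green, blue), "fx", "fy", "cx", "cy" (pixels), "xyz" and "rotation" of the camera in the world. Camera axes: x right, y down, z forward; pixel columns grow to the right and rows downward; lengths in mm; the calibration is good to about 2 mm. A picture is of the moment at which its call begins. There is no depth.
- env.job_done(): hands the job in, once; it reports no verdict.
The state is a dict: "t": time; "joints": joint angles; "qvel": joint speeds; "tau": joint torques, N m; "eef_pos": TCP position; "tcp_rot": TCP orientation; "ft_force": force on the tool from outside, world axes, zero at the start; "moment": the same for the moment, N m; "opening": opening from 0.0 (shut) to 1.0 (fully open).
Only numpy, scipy, OpenCV 4.12 (cv2) and the standard library are available. Lean on these libraries where they do the work, as an engineer would, in place of code of your own. Each camera call takes 0.05 s, during which the arm holds its last target.

## Task

Make the tester bar ready for opening: take the lidded stock jar that was left on the loose tray off it and stand it upright on the table top; swing the cam lever on the stand free, slide the tray forward by its handle until its hole finds the pin and it drops flat onto the bed, then swing the lever back to lock the tray down. Once it is locked, stand each open tester candle that waits on the right front part of the table upright in the middle of a cork spot of its own on the tray. Leave the candles of the display at the back, the other lidded jars, the tin and the card box where they are.

Things in the scene. Friction and masses are not known exactly. Their poses are not given: they have to be found in the camera images.
- cam_lever (a joint): Brass cam lever at the stand's right front, about an upright pivot, rad. 0 = locked: its round cam reaches 10 mm over the seated tray's right edge, 2 mm above it. Grows counter-clockwise from above; 1.45 = fully free at its stop (clears the tray from 1.2). Starts near 0, stays where left, turns with 1 N at the knob. A tray that is not down blocks the cam, a locked cam blocks the tray.
- lever_knob (a point): Centre of the upright black knob at the end of the lever arm: 18 mm across, 36 mm tall (18 mm above and below this point), 65 mm from the pivot.
- lever_pivot (a point): Point on the lever's upright pivot axis, at the knob centre's height (50 mm above the table).
- pin (a point): Foot of the brass locating pin on the bed of the tester stand (dark wooden board, 254 x 232 mm, screwed down), on its centre line 91 mm behind the board's front edge. Pin 16 mm across, bevelled top, 6 mm tall; the bed is 12 mm above the table. Axes: x along the slide to the stand's rear, y left, z up. Cheeks 24 mm above the table guide the tray with about 1.5 mm side play.
- rear_shelf (a point): Middle of the front edge of the stand's rear shelf, on its top, which is level with the pin's top; the tray's rear edge slides off this edge just before its hole is over the pin.
- clip (a point): Inner end of the middle one of two brass keeper clips on the stand's left cheek; they overhang the tray's left edge by 10 mm (underside 29 mm, top 33 mm above the table), so the tray goes in by sliding, not from above.
- tray_hole (a point): Centre of the round 20 mm hole, at the underside of the loose wooden tray (190 along x, 196 along y, 8 mm thick, 0.55 kg). Axes are the tray's: x to its rear, y left, z up. The hole is 83 mm behind the front edge, on the centre line. At the start the tray lies on the pin's top and the rear shelf, hole 65 to 80 mm behind the pin; over the pin it drops 6 mm onto the bed.
- tray_handle (a point): Centre of the tray's brass handle bar: 70 mm along the tray's y, 10 mm square, on two posts, 25 mm above the tray's upper face, 70 mm in front of the hole (tray -x).
- plinth_corner (a point): Top of the nearest upright edge of the fixed dark wooden display plinth in the middle of the table (195 mm tall): its two near faces run back from here at 45 degrees to the left and to the right, a small brass drawer knob on the left one. Keep the gripper's body clear of it.
- spot_1 (a point): Centre of the rear left round cork inlay on the tray's upper face, 73 mm across, flush. Spots are 100 mm apart across the tray and 80 mm front to rear.
- spot_2 (a point): Centre of the rear right round cork inlay on the tray's upper face, 73 mm across, flush. Spots are 100 mm apart across the tray and 80 mm front to rear.
- spot_3 (a point): Centre of the front left round cork inlay on the tray's upper face, 73 mm across, flush. Spots are 100 mm apart across the tray and 80 mm front to rear.
- spot_4 (a point): Centre of the front right round cork inlay on the tray's upper face, 73 mm across, flush. Spots are 100 mm apart across the tray and 80 mm front to rear.
- tester_a_mid (a point): Centre of an open tester candle: glass 67 mm across, 74 mm tall, no lid, wick showing, on the right front part of the table; this point is 37 mm above its base, z up. May be absent.
- tester_b_mid (a point): Centre of an open tester candle: glass 67 mm across, 74 mm tall, no lid, wick showing, on the right front part of the table; this point is 37 mm above its base, z up. May be absent.
- tester_c_mid (a point): Centre of an open tester candle: glass 67 mm across, 74 mm tall, no lid, wick showing, on the right front part of the table; this point is 37 mm above its base, z up. May be absent.
- tester_d_mid (a point): Centre of an open tester candle: glass 67 mm across, 74 mm tall, no lid, wick showing, on the right front part of the table; this point is 37 mm above its base, z up. May be absent.
- stray_jar_mid (a point): Centre of the lidded stock candle jar left standing on the tray, 69 mm across, 82 mm tall; this point is 41 mm above its base, z up. It belongs on the table top, any free place.
- stock_jar_b_mid (a point): Centre of a lidded stock candle jar, 69 mm across, 82 mm tall: a bystander, leave it.
- stock_jar_c_mid (a point): Centre of a lidded stock candle jar, 69 mm across, 82 mm tall: a bystander, leave it.
- melt_tin_mid (a point): Centre of a flat closed tin, 61 x 88 x 22 mm: a bystander, leave it.
- scent_cards_mid (a point): Centre of a flat clear box of scent cards, 65 x 92 x 19 mm: a bystander, leave it.

How it is judged (in metres and radians):
On the way, in this order (a step that is already met when the one before it is completed fails the run):
1. the cam lever is swung free (value of joint cam_lever above 1.2 rad), for 0.2 s.
2. the tray lies flat on the bed with its hole over the pin (horizontal distance between tray_hole and pin below 0.004 m and z of tray_hole in the frame of pin below 0.002 m and angle between tray_hole's own z axis and vertical below 0.025 rad), for 0.3 s.
3. the lever is back in the locked position over the seated tray (all of step 2 and value of joint cam_lever below 0.2 rad), for 0.3 s.
4. every tester candle stands on a cork spot of the locked tray and the stray stock jar on the table (height (world z) of stray_jar_mid between 0.036 and 0.046 m and angle between each of stray_jar_mid, tester_a_mid, tester_b_mid, tester_c_mid, tester_d_mid's own z axis and vertical below 0.08 rad and (horizontal distance between tester_a_mid and spot_1 below 0.012 m or horizontal distance between tester_a_mid and spot_2 below 0.012 m or horizontal distance between tester_a_mid and spot_3 below 0.012 m or horizontal distance between tester_a_mid and spot_4 below 0.012 m) and z of tester_a_mid in the frame of tray_hole between 0.04 and 0.05 m and (horizontal distance between tester_b_mid and spot_1 below 0.012 m or horizontal distance between tester_b_mid and spot_2 below 0.012 m or horizontal distance between tester_b_mid and spot_3 below 0.012 m or horizontal distance between tester_b_mid and spot_4 below 0.012 m) and z of tester_b_mid in the frame of tray_hole between 0.04 and 0.05 m and (horizontal distance between tester_c_mid and spot_1 below 0.012 m or horizontal distance between tester_c_mid and spot_2 below 0.012 m or horizontal distance between tester_c_mid and spot_3 below 0.012 m or horizontal distance between tester_c_mid and spot_4 below 0.012 m) and z of tester_c_mid in the frame of tray_hole between 0.04 and 0.05 m and (horizontal distance between tester_d_mid and spot_1 below 0.012 m or horizontal distance between tester_d_mid and spot_2 below 0.012 m or horizontal distance between tester_d_mid and spot_3 below 0.012 m or horizontal distance between tester_d_mid and spot_4 below 0.012 m) and z of tester_d_mid in the frame of tray_hole between 0.04 and 0.05 m and value of joint cam_lever below 0.2 rad), for 0.3 s.
At the end, for the whole second after the job is handed in: The tray lies flat on the bed (hole within 4 mm of the pin axis, underside within 2 mm of the bed), the lever is within 0.2 rad of locked, every tester candle present stands upright within 12 mm of a cork spot centre, and the stray lidded jar stands upright on the table top (all of step 2 and all of step 4); the robot touches nothing.
It fails at once if a bystander (other lidded jar, tin or card box) is moved more than 30 mm (distance of any of stock_jar_b_mid, stock_jar_c_mid, melt_tin_mid, scent_cards_mid from where it was at the start of the episode above 0.03 m).
Of tester_a, tester_b, tester_c, tester_d only 2 to 4 are there at a start; the rules pass over those that are not, and their reading is None.
At some moment in a run one of tester_a, tester_b, tester_c, tester_d may be knocked a few centimetres aside while the robot is not near it.
Once in a run the grip may slacken for a moment while it holds something.
It also fails if it takes over 210 s, if anything falls off the work surface, if the arm or the gripper's body presses on something with over 40 N, if the wrist force passes 120 N, or if a joint passes its speed limit or range.

## Working session

There is one attempt and no reset: what is moved stays moved. The work goes in short steps, Python scripts to look and compute and a tool call to move; the robot and the scene stay as the last step left them, time stands still between calls to the robot, and variables do not carry over. Pictures are saved under pics/ and viewed, and the job is handed in when it is done.

Besides the shell and the picture viewer there is one more tool, called as a command line: name --pt "numbers of a row" for each row, then --argument value for the rest. apply_moves: Moves the arm, as the interface text tells. Its arguments: {"type":"object","properties":{"offset":{"type":"array"},"yaw":{"type":"array"},"jaw":{"type":"array"}},"required":["offset","yaw","jaw"]}

```bash
ls; mkdir -p pics
python3 - <<'E'
from cell import env
import cv2
s=env.state()
print(s, env.grasp_offset)
for n in ("scene","top"):
    c=env.read_camera(n)
    print(n,{k:v for k,v in c.items() if k!="frame"})
    cv2.imwrite(f"pics/{n}0.png",c["frame"][:,:,::-1])
E
```

```text
pics
{'t': 0.0, 'joints': array([ 1.16040920e+00,  4.91547961e-01,  1.55946815e+00,  2.99842881e-05,
        1.09172913e+00, -1.05620410e-01]), 'qvel': array([-0.00106588,  0.00035513,  0.00084797,  0.00174356, -0.00124907,
        0.00055219]), 'tau': array([-8.99484075e-04, -6.12616253e+01, -2.58189833e+01,  6.91251713e-02,
        4.82016010e-02, -9.91613797e-05]), 'eef_pos': array([187.42313412, 595.96293695, 214.0625272 ]), 'tcp_rot': array([-1.69948504,  1.56964344, -2.00426559]), 'ft_force': array([0.07474321, 0.06029841, 1.0692829 ]), 'moment': array([ 0.01695621, -0.04628718,  0.01023028]), 'opening': 1.0016882315163793} 18.8
scene {'fx': 508.58274635727986, 'fy': 508.58274635727986, 'cx': 318.28073515340947, 'cy': 197.29442846498384, 'xyz': array([-453.12472483, -878.63568976, 1381.67210443]), 'rotation': array([-2.31931129,  0.01358327, -0.86150312])}
top {'fx': 404.5324012553769, 'fy': 404.5324012553769, 'cx': 316.47983825830215, 'cy': 188.89317366064822, 'xyz': array([2.90575996e+02, 2.30601717e-01, 1.29962779e+03]), 'rotation': array([-2.94387111,  0.01805499, -1.56402225])}
```

View pics/scene0.png

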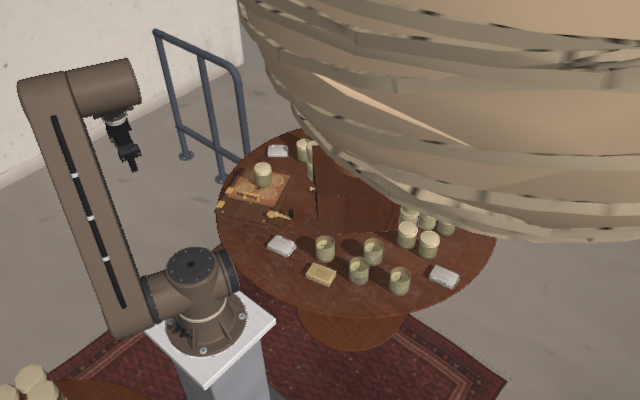

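View pics/top0.png

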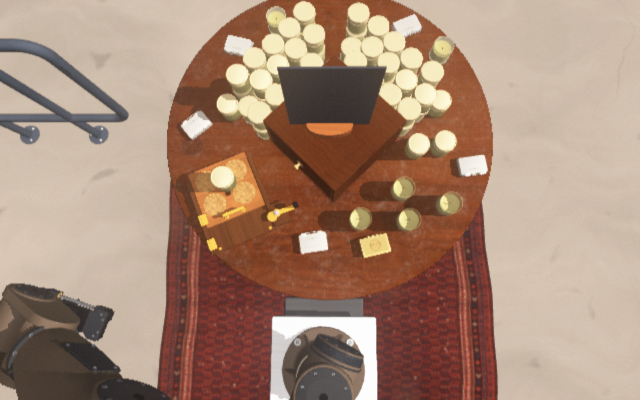

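```bash
cat > h.py <<'E'
from cell import env
import numpy as np, cv2
from scipy.spatial.transform import Rotation as Ro
def cam(n):
    c=env.read_camera(n); c["R"]=Ro.from_euler("xyz",c["rotation"]).as_matrix(); return c
def proj(c,p):
    q=(np.atleast_2d(p)-c["xyz"])@c["R"]; return np.c_[c["fx"]*q[:,0]/q[:,2]+c["cx"],c["fy"]*q[:,1]/q[:,2]+c["cy"]]
def ray(c,uv,z):
    uv=np.atleast_2d(uv).astype(float)
    d=np.c_[(uv[:,0]-c["cx"])/c["fx"],(uv[:,1]-c["cy"])/c["fy"],np.ones(len(uv))]@c["R"].T
    return c["xyz"]+d*((z-c["xyz"][2])/d[:,2])[:,None]
def crop(c,x0,y0,x1,y1,k,name):
    im=cv2.resize(c["frame"][y0:y1,x0:x1,::-1],None,fx=k,fy=k,interpolation=cv2.INTER_CUBIC)
    for x in range((x0+9)//10*10,x1,10):
        X=int((x-x0+.5)*k); cv2.line(im,(X,0),(X,6 if x%50 else 14),(255,255,255),1); 
        if x%20==0: cv2.putText(im,str(x),(X-10,24),0,.35,(255,255,255),1)
    for y in range((y0+9)//10*10,y1,10):
        Y=int((y-y0+.5)*k); cv2.line(im,(0,Y),(6,Y),(255,255,255),1)
        if y%20==0: cv2.putText(im,str(y),(8,Y+4),0,.35,(255,255,255),1)
    cv2.imwrite(f"pics/{name}.png",im)
E
python3 - <<'E'
from h import *
c=cam("top"); crop(c,170,140,310,260,5,"t1"); crop(c,330,120,490,260,5,"t2")
print(ray(c,[[252,213],[403,188]],0))
c=cam("scene"); crop(c,205,130,325,240,5,"s1"); crop(c,260,210,460,310,4,"s2")
E
```

```text
[[ 470.3104193   234.37240096    0.        ]
 [ 554.68652703 -257.10693653    0.        ]]
```

View pics/t1.png

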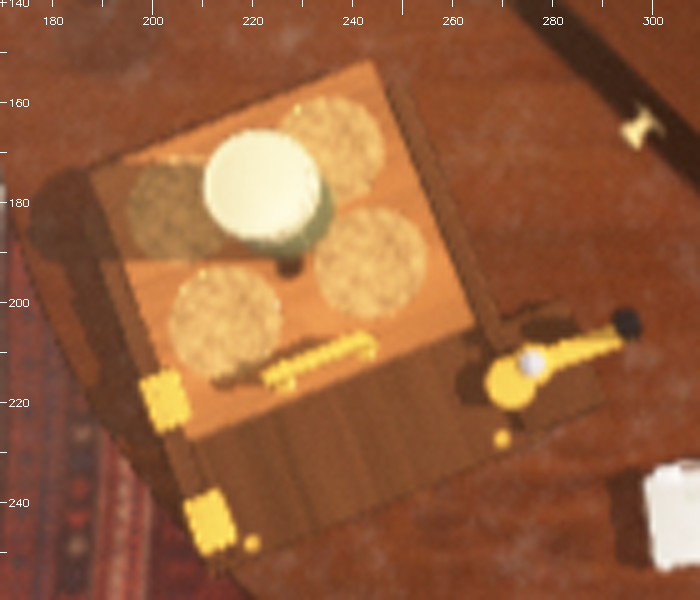

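View pics/s1.png

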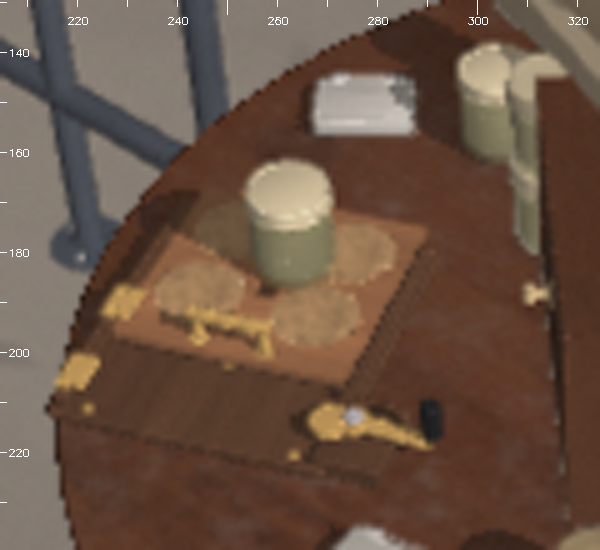

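View pics/t2.png

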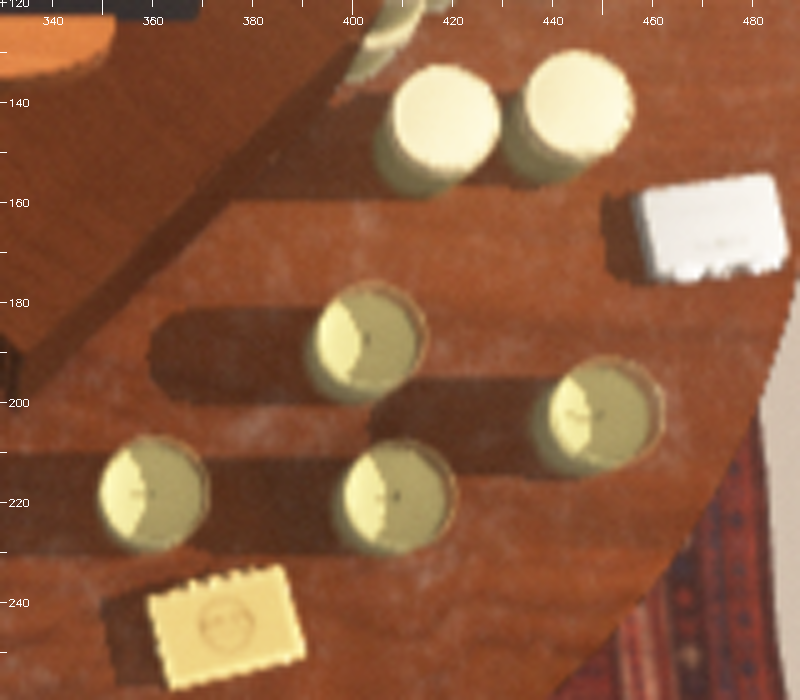

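View pics/s2.png

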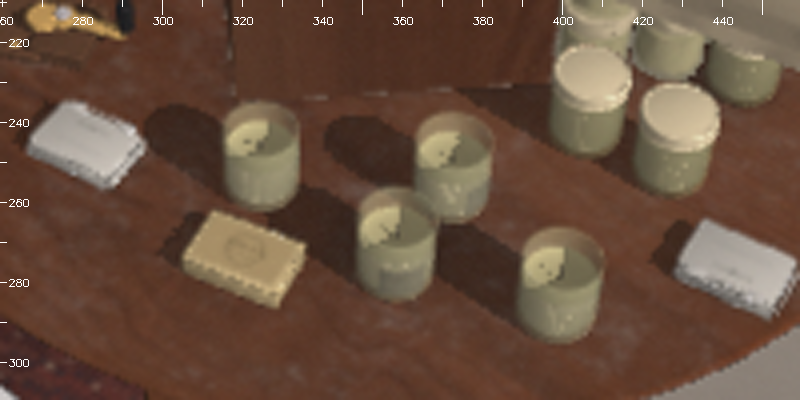

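Run:
```python
from h import *
np.set_printoptions(precision=1,suppress=True)
t=cam("top"); s=cam("scene")
def T(x,y): return [170+x/5-.5,140+y/5-.5]
def S(x,y): return [205+x/5-.5,130+y/5-.5]
for n,a,b,z in [("knob",(627,323),(431,420),50),("pivot",(532,362),(355,415),50),("lid",(262,185),(288,187),108),
 ("s3",(226,322),(198,290),26),("s4",(370,263),(315,315),26),("s2",(332,147),(352,250),26),("handle",(319,358),(219,318),51),
 ("RR",(375,62),(428,230),26),("FR",(475,325),(345,387),26),("RL",(92,173),None,26),("FL",(190,438),(100,328),26),("boardFR",(605,400),(375,487),12),("boardFL",(225,568),(50,408),12)]:
    print(n,ray(t,[T(*a)],z)[0], ray(s,[S(*b)],z)[0] if b else "")
# testers rim z=74
def T2(x,y): return [330+x/5-.5,120+y/5-.5]
for a in [(370,338),(153,492),(397,495),(606,410)]:
    print("tester",ray(t,[T2(*a)],74)[0])
for a in [(445,120),(578,105)]: print("stock",ray(t,[T2(*a)],82)[0])
```

```text
knob [492.   91.7  50. ] [490.1  90.1  50. ]
pivot [467.2 150.7  50. ] [457.5 137.4  50. ]
lid [566.7 310.9 108. ] [568.1 312.6 108. ]
s3 [495.6 350.6  26. ] [495.8 352.3  26. ]
s4 [534.4 259.7  26. ] [534.8 259.   26. ]
s2 [611.2 287.8  26. ] [610.2 291.4  26. ]
handle [469. 284.  51.] [466.2 293.   51. ]
RR [668.7 262.1  26. ] [668.3 260.8  26. ]
FR [494.2 190.7  26. ] [491.1 183.   26. ]
RL [593.4 443.8  26. ] 
FL [421.1 369.3  26. ] [415. 379.  26.]
boardFR [448.2 107.8  12. ] [438.1 101.5  12. ]
boardFL [340.4 346.2  12. ] [337.9 352.9  12. ]
tester [ 542.5 -244.1   74. ]
tester [ 446.5 -109.2   74. ]
tester [ 445.3 -257.    74. ]
tester [ 498. -386.   74.]
stock [ 680.1 -294.1   82. ]
stock [ 690.  -377.3   82. ]
```

```bash
cat >> h.py <<'E'
def tri(ct,uvt,cs,uvs):
    A=[];b=[]
    for c,uv in((ct,uvt),(cs,uvs)):
        d=c["R"]@np.array([(uv[0]-c["cx"])/c["fx"],(uv[1]-c["cy"])/c["fy"],1]); d/=np.linalg.norm(d)
        P=np.eye(3)-np.outer(d,d); A.append(P); b.append(P@c["xyz"])
    A=np.vstack(A);b=np.hstack(b); x=np.linalg.lstsq(A,b,rcond=None)[0]
    return x, np.linalg.norm(A@x-b)
def tool():
    s=env.state(); R=Ro.from_euler("xyz",s["tcp_rot"]).as_matrix()
    return s, R, np.degrees(np.arctan2(R[1,1],R[0,1]))
E
python3 - <<'E'
from h import *
np.set_printoptions(precision=1,suppress=True)
t=cam("top"); s=cam("scene")
def T(x,y): return [170+x/5-.5,140+y/5-.5]
def S(x,y): return [205+x/5-.5,130+y/5-.5]
for n,a,b,z in [("knob",(627,323),(431,420),50),("pivot",(532,362),(355,415),50),("lid",(262,185),(288,187),108),
 ("s4",(370,263),(315,315),26),("handle",(319,358),(219,318),51)]: print(n,tri(t,T(*a),s,S(*b)))
for uv in [(335,198),(265,129),(400,130)]: print(ray(t,[uv],195))
st,R,y=tool(); print(R,y)
# colour masks
f=t["frame"]; hsv=cv2.cvtColor(f,cv2.COLOR_RGB2HSV)
for p in [(293,203),(295,204),(233,211),(230,212),(276,212),(270,217),(203,222),(220,160)]: print(p,f[p[1],p[0]],hsv[p[1],p[0]])
E
```

```text
knob (array([492.3,  92.1,  47.1]), np.float64(0.34006384641413073))
pivot (array([470.4, 152.6,  30.5]), np.float64(0.8701957164909889))
lid (array([566.1, 310.2, 110.5]), np.float64(0.03061368202090136))
s4 (array([534.7, 259.5,  25.6]), np.float64(0.5849060965238105))
handle (array([465.2, 285.3,  56.8]), np.float64(5.592655070162418))
[[486.2 -29.8 195. ]]
[[687.1 171.  195. ]]
[[ 684.2 -215.9  195. ]]
[[-0.   0.3  1. ]
 [-0.   1.  -0.3]
 [-1.  -0.   0. ]] 72.53703482720185
(293, 203) [61 45 39] [ 8 92 61]
(295, 204) [58 45 42] [ 6 70 58]
(233, 211) [249 216  96] [ 24 157 249]
(230, 212) [248 212  92] [ 23 160 248]
(276, 212) [238 230 231] [176   9 238]
(270, 217) [248 212  90] [ 23 162 248]
(203, 222) [246 209  90] [ 23 162 246]
(220, 160) [140  80  47] [ 11 169 140]
```

apply_moves --pt "15.2 -11.4 0" --pt "15.2 -11.4 0" --pt "15.2 -11.4 0" --pt "15.2 -11.4 0" --pt "15.2 -11.4 0" --pt "15.2 -11.4 0" --pt "15.2 -11.4 0" --pt "15.2 -11.4 0" --pt "15.2 -11.4 0" --pt "15.2 -11.4 0" --pt "15.2 -11.4 -1.6" --pt "15.2 -11.4 -1.6" --pt "15.2 -11.4 -1.6" --pt "15.2 -11.4 -1.6" --pt "15.2 -11.4 -1.6" --pt "15.2 -11.4 -1.6" --pt "15.2 -11.4 -1.6" --yaw '[-23.4,-23.4,-23.4,-23.4,-23.4,-23.4,-23.4,-23.4,-23.4,-23.4,-23.4,-23.4,-23.4,-23.4,-23.4,-23.4,-23.4]' --jaw '[-1,-1,-1,-1,-1,-1,-1,-1,-1,-1,-1,-1,-1,-1,-1,-1,-1]'

```text
t: 2.52
eef_pos: [567.6, 311.2, 174.6]
tcp_rot: [-2.585, 1.571, 0.944]
ft_force: [-0.7, -0.3, 0.2]
opening: 1.004
```

Run:
```python
from h import *
st,R,y=tool(); print(y,R[:,0],st["joints"])
c=cam("top"); crop(c,130,100,310,240,4,"t3")
c=cam("scene"); crop(c,205,110,325,220,5,"s3")
```

```text
-67.79369866427965 [ 7.63173757e-05  1.05331986e-04 -9.99999992e-01] [3.99481854e-01 5.61534780e-01 1.54507941e+00 7.83390226e-05
 1.03486719e+00 1.58266511e+00]
```

View pics/s3.png

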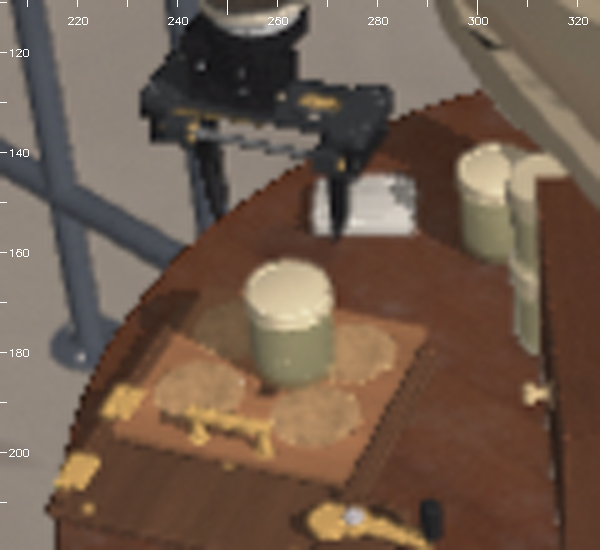

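The gripper hangs open above the jar (jar at about px (262,172) in the scene view), and its jaws line up with the tray's y axis. I'll descend and grip.

apply_moves --pt "0 0 -2" --pt "0 0 -4" --pt "0 0 -5" --pt "0 0 -5" --pt "0 0 -5" --pt "0 0 -5" --pt "0 0 -5" --pt "0 0 -5" --pt "0 0 -5" --pt "0 0 -5" --pt "0 0 -5" --yaw '[0,0,0,0,0,0,0,0,0,0,0]' --jaw '[-1,-1,-1,-1,-1,1,1,1,1,1,1]'

```text
t: 4.0
eef_pos: [567.6, 311.3, 50.0]
tcp_rot: [-2.972, 1.57, 0.556]
ft_force: [-1.3, -0.8, 6.2]
opening: 0.718
```

apply_moves --pt "0 0 1.5" --pt "0 0 3.2" --pt "-2 -3.3 3.2" --pt "-4 -6.6 3.2" --pt "-6.3 -10 3.2" --pt "-6.3 -12 3.2" --pt "-6.4 -14 3.2" --pt "-6.5 -16 3.2" --pt "-6.6 -18 3.2" --pt "-6.7 -20 3.2" --pt "-6.8 -22 3.2" --pt "-6.9 -24 3.2" --pt "-6.9 -25.6 3.2" --pt "-6.9 -25.6 3.2" --pt "-6.9 -25.6 3.2" --pt "-6.9 -25.6 3.2" --yaw '[0,0,0,0,0,0,0,1,2,3,4,5,5.1,5.1,5.1,5.1]' --jaw '[1,1,1,1,1,1,1,1,1,1,1,1,1,1,1,1]'

```text
t: 6.0
eef_pos: [395.1, -327.6, 129.9]
tcp_rot: [-2.284, 1.57, 1.779]
ft_force: [-0.2, 0.8, -3.2]
opening: 0.713
```

Run:
```python
from h import *
c=cam("top"); crop(c,330,120,490,280,4,"t4")
c=cam("scene"); crop(c,300,180,460,320,4,"s4")
```

```text
(no output)
```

View pics/t4.png

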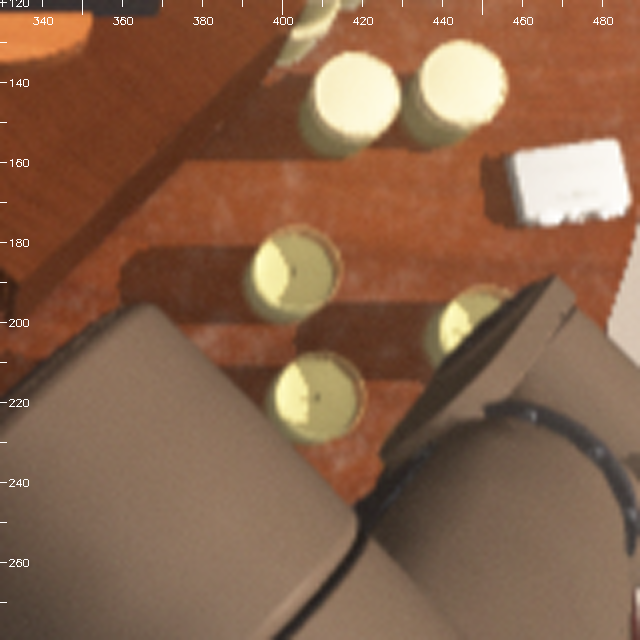

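View pics/s4.png

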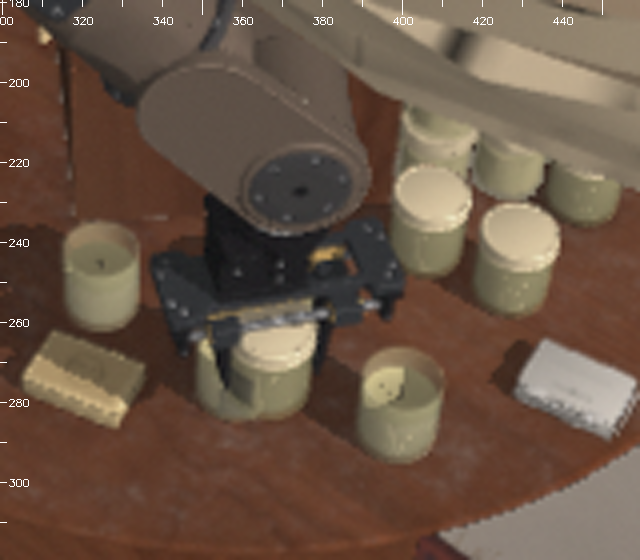

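The jar is held level at scene px (368,275), above free table. I'll set it down, release and rise.

apply_moves --pt "0 0 -1.5" --pt "0 0 -3" --pt "0 0 -3.9" --pt "0 0 -4.2" --pt "0 0 -4.2" --pt "0 0 -4.2" --pt "0 0 -4.2" --pt "0 0 -4.2" --pt "0 0 -2" --pt "0 0 0.5" --pt "0 0 1.5" --pt "0 0 1.5" --yaw '[0,0,0,0,0,0,0,0,0,0,0,0]' --jaw '[1,1,1,1,1,-1,-1,-1,-1,-1,-1,-1]'

```text
t: 7.6
eef_pos: [395.8, -328.3, 169.5]
tcp_rot: [1.54, 1.567, -0.679]
ft_force: [0.3, 0.2, -0.7]
opening: 1.0
```

apply_moves --pt "0 0.5 1.8" --pt "0.5 2 1.8" --pt "1 4.5 1.8" --pt "1.5 7 1.8" --pt "2 9.5 1.8" --pt "2.6 12 1.8" --pt "3.2 14.5 1.8" --pt "3.8 16.8 1.8" --pt "3.8 16.8 1.8" --pt "3.8 16.8 0.5" --pt "3.8 16.8 -1.5" --pt "3.8 16.8 -1.6" --pt "3.8 16.8 -1.6" --yaw '[0,1,2,4,5,7,8.5,10,10,10,10,10,10]' --jaw '[0.3,0.3,0.3,0.3,0.3,0.3,0.3,0.3,0.3,0.3,0.3,0.3,0.3]'

```text
t: 9.22
eef_pos: [491.1, 91.2, 130.1]
tcp_rot: [1.543, 1.567, 0.37]
ft_force: [-0.4, -0.1, 0.6]
opening: 0.349
```

Run:
```python
from h import *
st,R,y=tool(); print(st["eef_pos"],y,st["joints"],st["opening"]*95)
c=cam("top"); crop(c,170,140,340,270,4,"t5"); crop(c,330,120,490,280,4,"t5b")
c=cam("scene"); crop(c,205,130,325,240,5,"s5");crop(c,300,200,460,320,4,"s5b")
```

```text
[491.12409884  91.18256451 130.11060407] 22.789266170306096 [ 5.06221633e-02  4.27995343e-01  1.95755956e+00  1.69310796e-03
  7.52534831e-01 -3.48359246e-01] 33.18735424495982
```

View pics/s5.png

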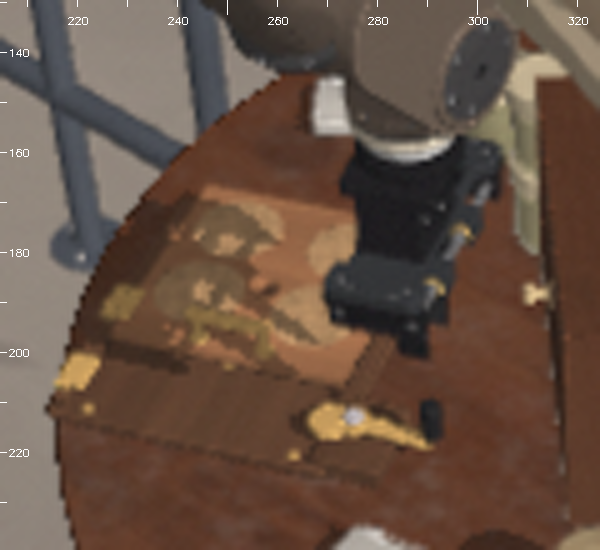

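View pics/s5b.png

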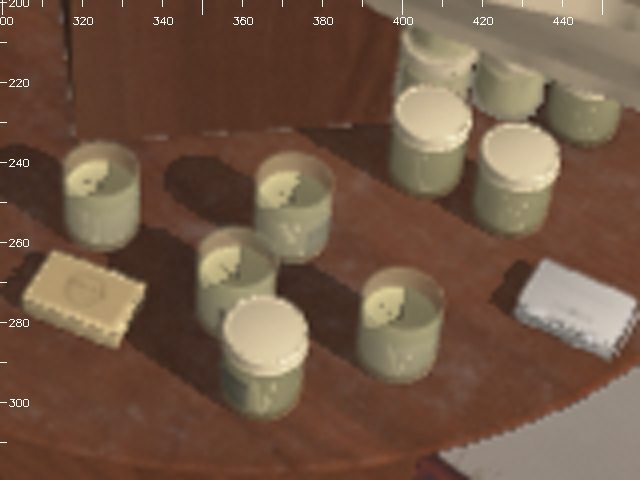

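View pics/t5.png

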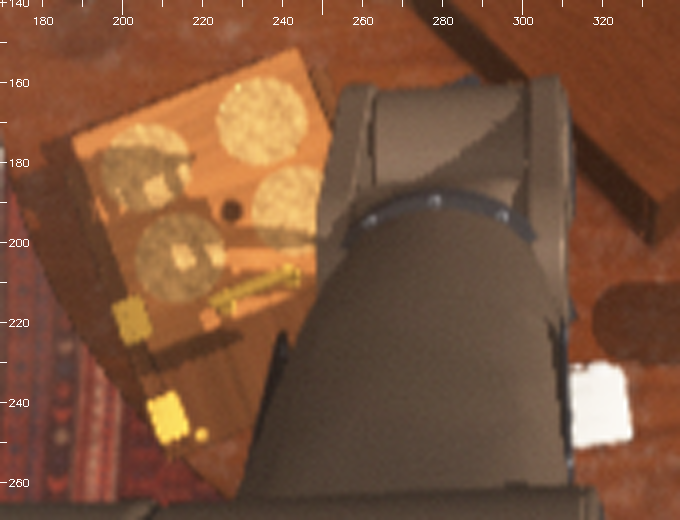

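The stray jar stands upright at scene px (365,283). The gripper is over the lever knob, and the tray hole shows at top px (227,192). I'll lower around the knob.

apply_moves --pt "0 0 -1.5" --pt "0 0 -2.5" --pt "0 0 -3.1" --pt "0 0 -3.5" --pt "0 0 -3.5" --pt "0 0 -3.5" --pt "0 0 -3.5" --yaw '[0,0,0,0,0,0,0]' --jaw '[0.3,0.3,0.3,0.3,0.3,0.5,0.5]'

```text
t: 10.2
eef_pos: [491.8, 91.4, 44.0]
tcp_rot: [1.395, 1.564, 0.223]
ft_force: [0.6, 0.6, 0.5]
opening: 0.261
```

Run:
```python
from h import *
np.set_printoptions(precision=3,suppress=True)
st,R,y=tool(); print(st["eef_pos"],y,st["ft_force"],st["opening"]*95)
c=cam("scene"); crop(c,250,160,330,240,7,"s6")
k=np.array([491.5,91.5]);p=np.array([469,152.]);
r=k-p; print(np.degrees(np.arctan2(r[1],r[0])),np.hypot(*r))
for d in range(10,90,10):
    a=np.radians(-67.6+d); q=p+65*np.array([np.cos(a),np.sin(a)]); print(d,q,(q-st["eef_pos"][:2])/25)
t=cam("top"); print(ray(t,[[227.5,192.2]],26),ray(t,[[227.5,192.2]],18))
```

```text
[491.818  91.421  43.999] 22.814526619797668 [0.597 0.646 0.504] 24.78025064280173
-69.59979060515747 64.54843142943135
10 [503.829  97.119] [0.48  0.228]
20 [512.83 104.  ] [0.84  0.503]
30 [520.499 112.341] [1.147 0.837]
40 [526.603 121.886] [1.391 1.219]
50 [530.957 132.346] [1.566 1.637]
60 [533.429 143.403] [1.664 2.079]
70 [533.943 154.722] [1.685 2.532]
80 [532.484 165.958] [1.627 2.981]
[[533.852 311.378  26.   ]] [[535.38  313.333  18.   ]]
```

View pics/s6.png

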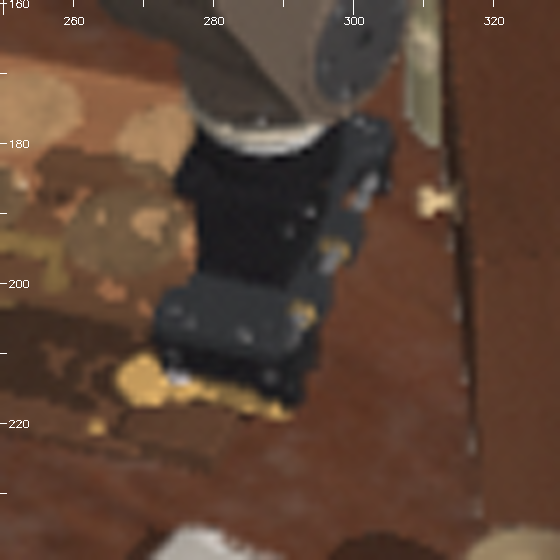

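The jaws straddle the knob (scene px about (290,214)), and the brass arm shows at the fingertips. I'll swing the lever along its arc.

apply_moves --pt "0.2 0.1 0" --pt "0.5 0.2 0" --pt "0.7 0.35 0" --pt "0.85 0.5 0" --pt "1.0 0.65 0" --pt "1.15 0.85 0" --pt "1.3 1.0 0" --pt "1.4 1.2 0" --pt "1.5 1.4 0" --pt "1.57 1.65 0" --pt "1.65 2.1 0" --pt "1.7 2.5 0" --pt "1.65 2.8 0" --pt "1.65 3.0 0" --pt "1.65 3.1 0" --pt "1.65 3.1 0" --yaw '[0.5,1,2,3,3.5,4,4.5,5,6,7,8,9,9,9,9,9]' --jaw '[0.5,0.5,0.5,0.5,0.5,0.5,0.5,0.5,0.5,0.5,0.5,0.5,0.5,0.5,0.5,0.5]'

```text
t: 12.3
eef_pos: [535.5, 162.0, 44.1]
tcp_rot: [-0.103, 1.565, -0.33]
ft_force: [13.5, -64.7, -1.7]
opening: 0.474
```

apply_moves --pt "0 -0.2 0" --pt "0 -0.3 0" --yaw '[0,0]' --jaw '[0.3,0.0]'

```text
t: 12.55
eef_pos: [535.7, 153.6, 44.2]
tcp_rot: [-0.095, 1.565, -0.324]
ft_force: [0.4, -0.1, 0.0]
opening: 0.433
```

Run:
```python
from h import *
np.set_printoptions(precision=3,suppress=True)
st,R,y=tool(); print(st["eef_pos"],y,st["ft_force"],st["opening"]*95)
c=cam("scene"); crop(c,230,140,330,230,7,"s7")
c=cam("top"); crop(c,170,140,340,270,4,"t7")
```

```text
[535.702 153.572  44.166] 76.89780010329825 [ 0.42  -0.11   0.041] 41.138089222487245
```

View pics/s7.png

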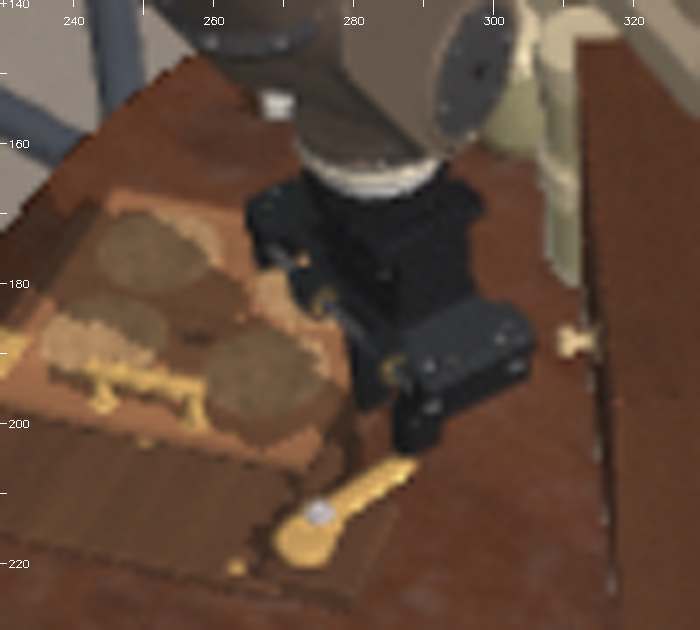

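View pics/t7.png

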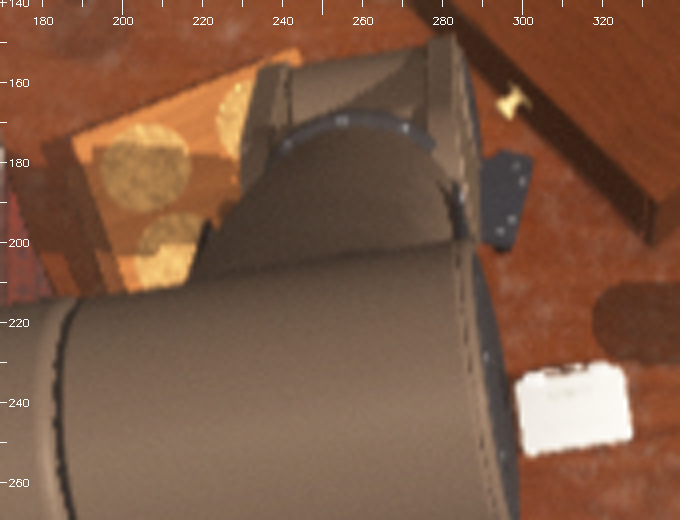

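apply_moves --pt "0 0 1" --pt "0 0 3" --pt "0 0 4" --pt "0 -2 4" --pt "-1 -5 4" --pt "-2 -7 4" --pt "-2 -7 4" --yaw '[0,0,0,0,0,0,0]' --jaw '[0,0,0,0,0,0,0]'

```text
t: 13.52
eef_pos: [484.4, -22.2, 144.5]
tcp_rot: [-0.031, 1.565, -0.261]
ft_force: [-0.0, 1.1, -0.1]
opening: 0.501
```

Run:
```python
from h import *
np.set_printoptions(precision=3,suppress=True)
st,R,y=tool(); print(st["eef_pos"],y,st["ft_force"],st["opening"]*95)
c=cam("scene"); crop(c,210,140,330,230,6,"s8")
c=cam("top"); crop(c,170,140,310,260,5,"t8")
```

```text
[484.357 -22.181 144.457] 76.81773642943463 [-0.035  1.131 -0.138] 47.63969580501841
```

View pics/s8.png

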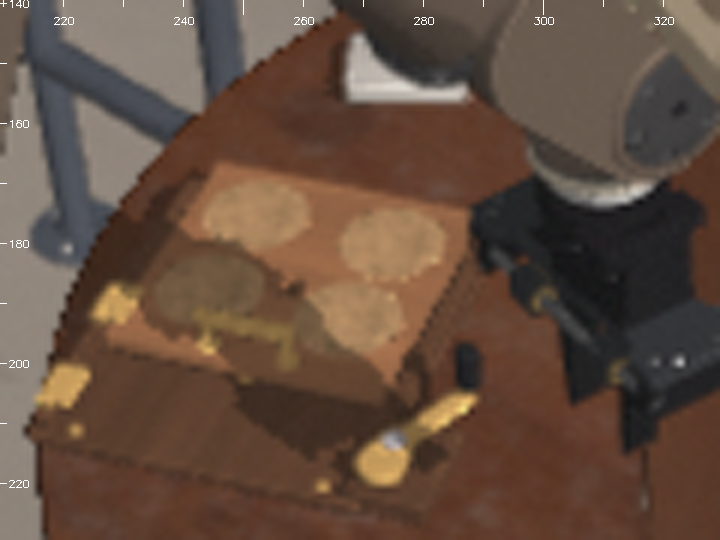

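View pics/t8.png

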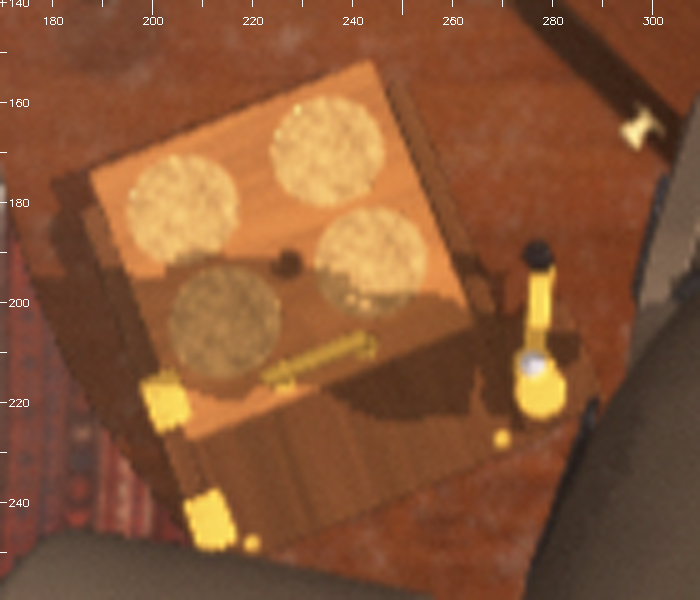

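Run:
```python
from h import *
np.set_printoptions(precision=2,suppress=True)
t=cam("top"); s=cam("scene")
T=lambda x,y:[170+x/5-.5,140+y/5-.5]
S=lambda x,y:[210+x/6-.5,140+y/6-.5]
k,e=tri(t,T(538,255),s,S(467,362)); print(k,e)
p,e=tri(t,T(532,362),s,S(393,437)); print(p,e)
cam_c=ray(t,[T(540,390)],30)[0]; cam0=ray(t,[T(510,384)],30)[0]
print(cam_c,cam0,ray(t,[T(538,255)],60),ray(t,[T(627,323)],60))
for q in(k,ray(t,[T(538,255)],60)[0]):
    d=(q-p)[:2]; print(np.degrees(np.arctan2(d[1],d[0])),np.hypot(*d))
```

```text
[534.52 148.51  52.73] 0.342300604150425
[469.51 153.01  31.99] 0.38711036999809206
[452.17 147.54  30.  ] [455.9  166.66  30.  ] [[533.29 147.5   60.  ]] [[490.43  91.    60.  ]]
-3.9615106825181434 65.17019345486015
-4.945132941075273 64.01846207396069
```

The lever stopped at about 1.11 rad (knob at (534,148)), which isn't past 1.2 yet. I'll re-grip around the knob with the jaws near 45°, so the gripper body stays clear of the plinth, and push on while watching the force.

apply_moves --pt "-1 0 0" --pt "-1.2 1.5 0" --pt "-0.8 3.5 0" --pt "0.5 5.5 0" --pt "2 6.8 0" --pt "2 6.8 0" --pt "2 6.8 -1.5" --pt "2 6.8 -3" --pt "2 6.8 -3.7" --pt "2 6.8 -4" --pt "2 6.8 -4" --pt "2 6.8 -4" --yaw '[0,0,-1,-3,-4.5,-4.5,-4.5,-4.5,-4.5,-4.5,-4.5,-4.5]' --jaw '[0.1,0.1,0.1,0.1,0.1,0.1,0.1,0.1,0.1,0.1,0.3,0.4]'

```text
t: 15.22
eef_pos: [536.4, 150.7, 45.2]
tcp_rot: [0.127, 1.563, -0.57]
ft_force: [-0.6, -0.2, -0.1]
opening: 0.32
```

apply_moves --pt "0 0.2 0" --pt "0 0.4 0" --pt "0 0.6 0" --pt "0 0.6 0" --yaw '[0,0,0,0]' --jaw '[0.5,0.5,0.5,0.5]'

```text
t: 15.72
eef_pos: [532.0, 158.3, 44.9]
tcp_rot: [-1.287, 1.555, -1.982]
ft_force: [-14.3, -66.4, 13.8]
opening: 0.319
```

Run:
```python
from h import *
np.set_printoptions(precision=3,suppress=True)
st,R,y=tool(); print(st["eef_pos"],y,st["ft_force"],st["opening"]*95)
c=cam("scene"); crop(c,210,140,330,230,6,"s9")
```

```text
[531.959 158.293  44.945] 50.17001382065654 [-14.335 -66.408  13.775] 30.33459770998465
```

View pics/s9.png

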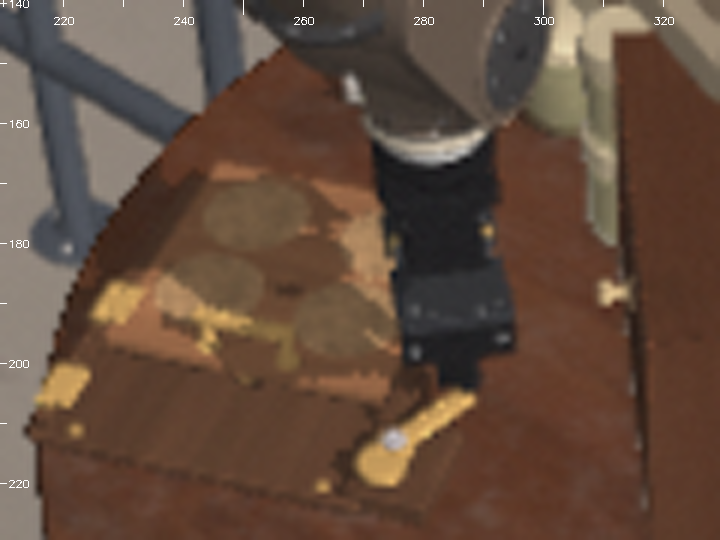

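Run:
```python
from h import *
np.set_printoptions(precision=1,suppress=True)
s=cam("scene")
p=np.array([532,158.3,45.]);u=np.array([.64,.77,0])
for n,q in [("-tip",p-21*u),("+tip",p+21*u),("tcp",p),("knob",np.array([534.5,148.5,50])),("knobbot",np.array([534.5,148.5,32])),("knobtop",np.array([534.5,148.5,68]))]:
    a=proj(s,q)[0]; print(n,a,(a-[210,140]+.5)*6)
st,R,y=tool(); print(R, st["moment"],st["tau"],st["joints"])
```

```text
-tip [285.9 204.2] [458.2 388.4]
+tip [284.5 196.9] [450.3 344.2]
tcp [285.2 200.5] [454.2 366.1]
knob [287.4 200.3] [467.6 365.1]
knobbot [287.7 203.8] [469.1 385.5]
knobtop [287.2 196.9] [466.  344.4]
[[-0.   0.6  0.8]
 [-0.   0.8 -0.6]
 [-1.  -0.   0. ]] [-12.1   2.7  -0. ] [ 32.7 -56.2 -29.2   9.8  -7.1  -0. ] [ 0.2  0.6  1.9 -0.   0.6 -0.7]
```

apply_moves --pt "0.1 -0.2 0" --pt "0.1 -0.3 0" --pt "0.1 -0.3 1" --pt "0.1 -0.3 3" --pt "-1 -0.5 4" --pt "-3 -1.5 4" --pt "-4.5 -3 4" --pt "-4.5 -3 4" --yaw '[0,0,0,0,0,0,0,0]' --jaw '[0.2,0,0,0,0,0,0,0]'

```text
t: 16.82
eef_pos: [417.5, 82.5, 145.7]
tcp_rot: [-1.275, 1.556, -1.971]
ft_force: [1.2, 0.2, -0.2]
opening: 0.499
```

Run:
```python
from h import *
np.set_printoptions(precision=3,suppress=True)
st,R,y=tool(); print(st["eef_pos"],y,st["ft_force"],st["opening"]*95)
c=cam("scene"); crop(c,240,180,310,230,10,"s10")
c=cam("top"); crop(c,250,170,310,240,9,"t10")
```

```text
[417.492  82.541 145.664] 50.108885374496424 [ 1.19   0.188 -0.246] 47.41687344965902
```

View pics/s10.png

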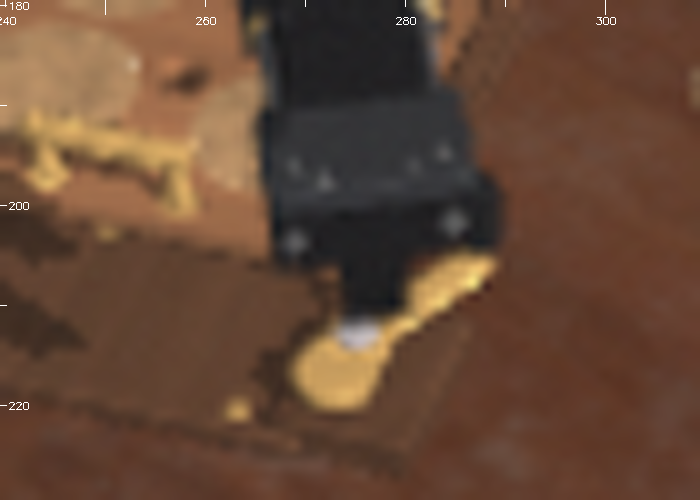

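View pics/t10.png

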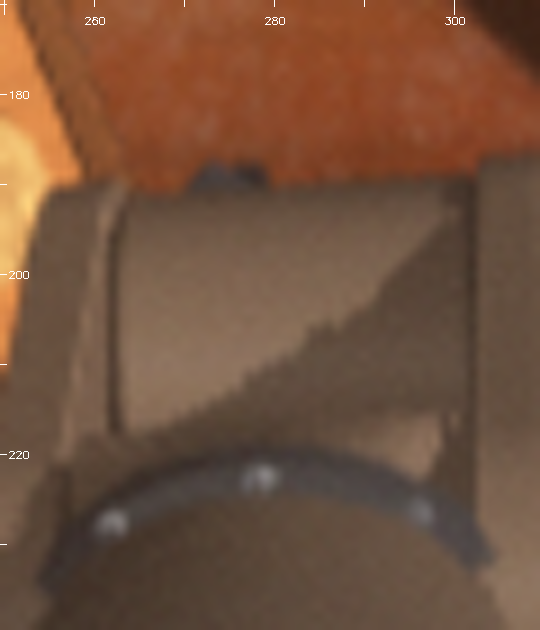

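apply_moves --pt "0 -2 2" --pt "0 -4 2" --pt "0 -6 2" --pt "0 -8 2" --pt "0 -9 2" --pt "0 -9 2" --yaw '[0,0,0,0,0,0]' --jaw '[0,0,0,0,0,0]'

```text
t: 17.68
eef_pos: [421.3, -142.5, 195.6]
tcp_rot: [-1.112, 1.556, -1.81]
ft_force: [-0.1, 0.1, 0.3]
opening: 0.502
```

Run:
```python
from h import *
np.set_printoptions(precision=3,suppress=True)
st,R,y=tool(); print(st["eef_pos"],y,st["ft_force"],st["opening"]*95)
c=cam("scene"); crop(c,240,180,310,230,10,"s11")
c=cam("top"); crop(c,250,170,310,240,9,"t11")
```

```text
[ 421.294 -142.467  195.559] 50.04607824039103 [-0.06   0.129  0.313] 47.680970722566165
```

View pics/s11.png

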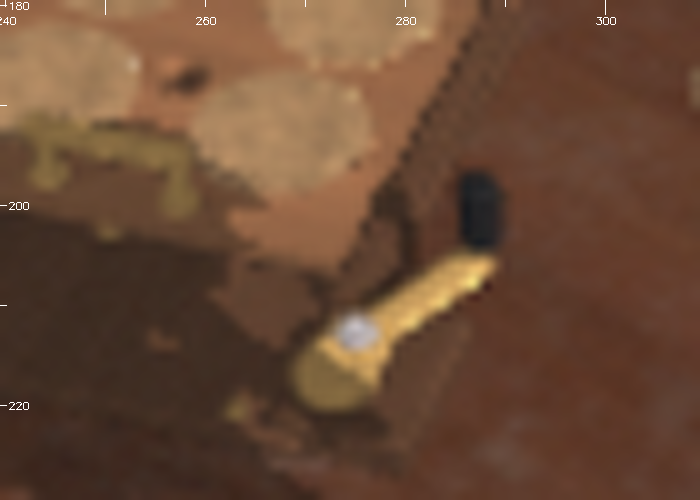

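View pics/t11.png

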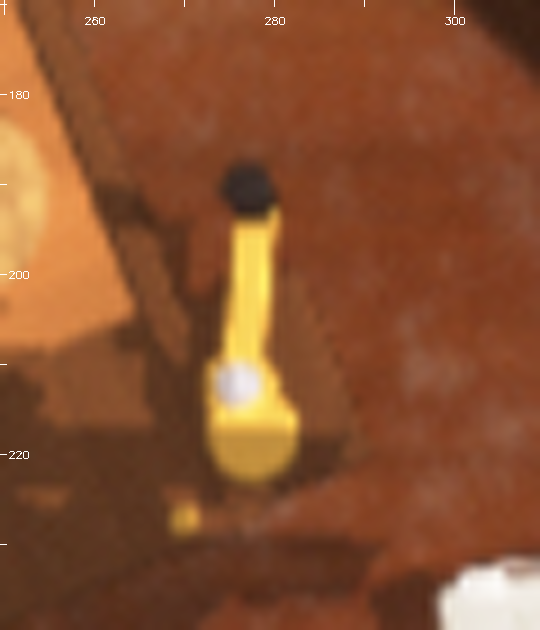

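The cam lobe's direction (ball at top px (276,212), lobe at (277.6,218)) suggests about 1.44 rad, but the knob's travel suggests only about 1.13. I'll settle it by swinging the lever back and finding the other stop. The tray isn't under the cam yet.

apply_moves --pt "0 2.5 0" --pt "0 5 0" --pt "0 7.5 -1" --pt "1 9.5 -2" --pt "3 10.8 -2" --pt "4.55 11.7 -2" --pt "4.55 11.7 -2" --pt "4.55 11.7 -3.5" --pt "4.55 11.7 -5" --pt "4.55 11.7 -5.8" --pt "4.55 11.7 -6" --pt "4.55 11.7 -6" --pt "4.55 11.7 -6" --yaw '[0,0,0,0,0,0,0,0,0,0,0,0,0]' --jaw '[0.1,0.1,0.1,0.1,0.1,0.1,0.1,0.1,0.1,0.1,0.3,0.5,0.5]'

```text
t: 19.4
eef_pos: [533.4, 151.2, 46.1]
tcp_rot: [-1.261, 1.555, -1.956]
ft_force: [-4.7, -7.2, -0.8]
opening: 0.261
```

Run:
```python
from h import *
np.set_printoptions(precision=2,suppress=True)
st,R,y=tool(); print(st["eef_pos"],y,st["ft_force"],st["opening"]*95)
p=np.array([469.5,152.8])
for a in range(-10,-100,-5):
    b=np.radians(a); q=p+65*np.array([np.cos(b),np.sin(b)]); print(a,q,(q-st["eef_pos"][:2])/25)
```

```text
[533.39 151.2   46.12] 50.19137272653794 [-4.7  -7.25 -0.82] 24.775801385442634
-10 [533.51 141.51] [ 0.   -0.39]
-15 [532.29 135.98] [-0.04 -0.61]
-20 [530.58 130.57] [-0.11 -0.83]
-25 [528.41 125.33] [-0.2  -1.03]
-30 [525.79 120.3 ] [-0.3  -1.24]
-35 [522.74 115.52] [-0.43 -1.43]
-40 [519.29 111.02] [-0.56 -1.61]
-45 [515.46 106.84] [-0.72 -1.77]
-50 [511.28 103.01] [-0.88 -1.93]
-55 [506.78  99.56] [-1.06 -2.07]
-60 [502.    96.51] [-1.26 -2.19]
-65 [496.97  93.89] [-1.46 -2.29]
-70 [491.73  91.72] [-1.67 -2.38]
-75 [486.32  90.01] [-1.88 -2.45]
-80 [480.79  88.79] [-2.1 -2.5]
-85 [475.17  88.05] [-2.33 -2.53]
-90 [469.5  87.8] [-2.56 -2.54]
-95 [463.83  88.05] [-2.78 -2.53]
```

apply_moves --pt "0 -0.4 0" --pt "-0.1 -0.8 0" --pt "-0.3 -1.2 0" --pt "-0.5 -1.5 0" --pt "-0.7 -1.77 0" --pt "-0.9 -1.93 0" --pt "-1.06 -2.07 0" --pt "-1.26 -2.2 0" --pt "-1.46 -2.3 0" --pt "-1.67 -2.38 0" --pt "-1.67 -2.38 0" --yaw '[0,0,-0.5,-1,-1.5,-2,-3,-4,-5,-5,-5]' --jaw '[0.5,0.5,0.5,0.5,0.5,0.5,0.5,0.5,0.5,0.5,0.5]'

```text
t: 20.78
eef_pos: [490.9, 91.4, 46.2]
tcp_rot: [-1.295, 1.554, -2.513]
ft_force: [0.3, -0.5, 0.7]
opening: 0.255
```

Free so far; past the starting angle next.

apply_moves --pt "-0.2 -0.07 0" --pt "-0.42 -0.12 0" --pt "-0.55 -0.14 0" --pt "-0.55 -0.14 0" --yaw '[-0.5,-1,-1,-1]' --jaw '[0.5,0.5,0.5,0.5]'

```text
t: 21.28
eef_pos: [476.9, 87.8, 46.2]
tcp_rot: [-1.309, 1.554, -2.63]
ft_force: [0.2, 0.7, 0.5]
opening: 0.249
```

The lever moves freely about 10° past its starting angle, so it began at roughly 0.2 to 0.3 rad and the first hard stop was the 1.45 rad one. I'll swing it back to free.

apply_moves --pt "0.3 0.07 0" --pt "0.59 0.16 0" --pt "0.8 0.25 0" --pt "1.0 0.35 0" --pt "1.2 0.48 0" --pt "1.38 0.61 0" --pt "1.55 0.77 0" --pt "1.7 0.93 0" --pt "1.96 1.3 0" --pt "2.15 1.71 0" --pt "2.26 2.15 0" --pt "2.3 2.4 0" --pt "2.3 2.4 0" --pt "2.3 2.35 0" --pt "2.3 2.3 2" --pt "2.3 2.3 4" --yaw '[0,0.5,1,2,3,4,5,6,6,6,6,6,6,6,6,6]' --jaw '[0.5,0.5,0.5,0.5,0.5,0.5,0.5,0.5,0.5,0.5,0.5,0.5,0.5,0.3,0.2,0.2]'

```text
t: 23.28
eef_pos: [534.1, 144.9, 147.1]
tcp_rot: [-1.378, 1.553, -2.071]
ft_force: [-0.0, 1.4, 0.4]
opening: 0.398
```

apply_moves --pt "-0.5 1.5 0" --pt "-1.3 3.2 0" --pt "-2 5 0" --pt "-2.6 5.6 0" --pt "-2.6 5.6 0" --pt "-2.6 5.6 -1.5" --pt "-2.6 5.6 -2" --pt "-2.6 5.6 -2" --yaw '[-1,-2,-3,-4.6,-4.6,-4.6,-4.6,-4.6]' --jaw '[0.2,0.2,0.2,0.2,0.2,0.2,0.2,0.2]'

```text
t: 24.28
eef_pos: [469.3, 284.2, 96.6]
tcp_rot: [-1.39, 1.551, -2.564]
ft_force: [0.7, 0.5, -0.1]
opening: 0.397
```

Run:
```python
from h import *
np.set_printoptions(precision=2,suppress=True)
st,R,y=tool(); print(st["eef_pos"],y,st["ft_force"],st["opening"]*95)
c=cam("scene"); crop(c,210,140,330,230,6,"s12")
```

```text
[469.34 284.19  96.64] 22.731107137302104 [ 0.7   0.51 -0.13] 37.68353448676234
```

View pics/s12.png

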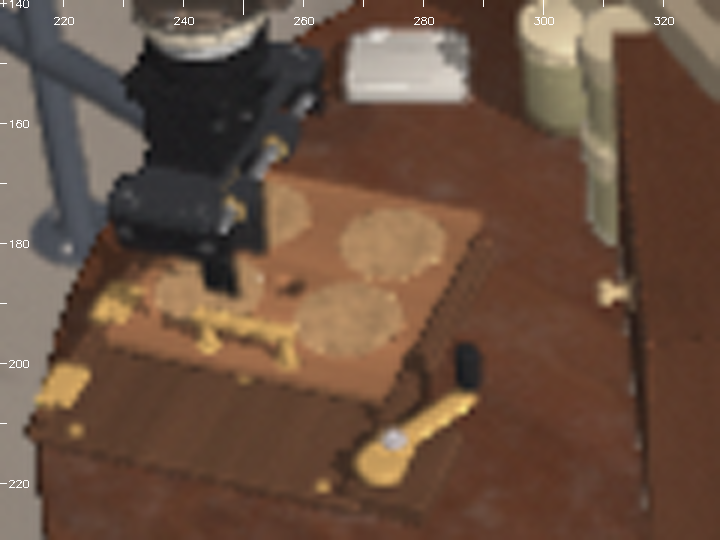

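The gripper is over the handle (bar at about scene px (247,193)) and the lever is still free. I'll lower around the bar, then pull.

apply_moves --pt "0 0 -1" --pt "0 0 -1.8" --pt "0 0 -2.3" --pt "0 0 -2.35" --pt "0 0 -2.35" --pt "-0.3 -0.12 -2.35" --pt "-0.6 -0.25 -2.35" --pt "-0.9 -0.37 -2.35" --pt "-1.2 -0.5 -2.35" --pt "-1.5 -0.62 -2.35" --pt "-1.5 -0.62 -2.35" --yaw '[0,0,0,0,0,0,0,0,0,0,0]' --jaw '[0.2,0.2,0.2,0.4,0.4,0.4,0.4,0.4,0.4,0.4,0.4]'

```text
t: 25.7
eef_pos: [431.5, 268.8, 38.9]
tcp_rot: [-1.385, 1.552, -2.559]
ft_force: [0.6, -0.4, 1.4]
opening: 0.297
```

Run:
```python
from h import *
np.set_printoptions(precision=2,suppress=True)
st,R,y=tool(); print(st["eef_pos"],y,st["ft_force"],st["opening"]*95)
c=cam("scene"); crop(c,210,140,330,230,6,"s13")
```

```text
[431.46 268.77  38.88] 22.729654981253525 [ 0.55 -0.45  1.36] 28.201932610544358
```

View pics/s13.png

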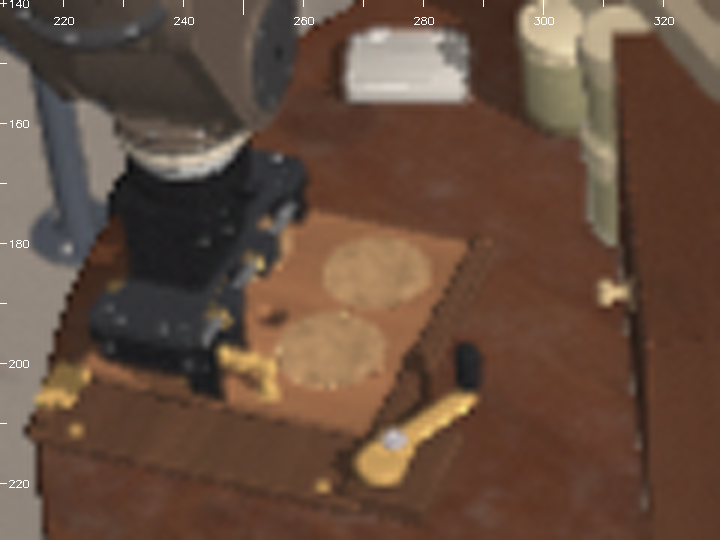

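The tray is sliding (hole now at scene px (255,192)). I'll continue.

apply_moves --pt "-0.25 -0.1 0" --pt "-0.5 -0.2 0" --pt "-0.75 -0.31 0" --pt "-1.0 -0.41 0" --pt "-1.15 -0.47 0" --pt "-1.25 -0.52 0" --pt "-1.25 -0.52 0" --yaw '[0,0,0,0,0,0,0]' --jaw '[0.4,0.4,0.4,0.4,0.4,0.4,0.4]'

```text
t: 26.62
eef_pos: [399.6, 255.5, 38.6]
tcp_rot: [-1.399, 1.55, -2.573]
ft_force: [0.1, 0.4, -0.1]
opening: 0.301
```

apply_moves --pt "-0.05 -0.02 0" --pt "-0.1 -0.04 0" --pt "-0.15 -0.06 0" --pt "-0.2 -0.08 0" --pt "-0.2 -0.08 0" --yaw '[0,0,0,0,0]' --jaw '[0.4,0.4,0.4,0.4,0.4]'

```text
t: 27.25
eef_pos: [394.1, 253.3, 38.6]
tcp_rot: [-1.406, 1.549, -2.58]
ft_force: [-0.6, 0.5, 0.9]
opening: 0.3
```

Run:
```python
from h import *
np.set_printoptions(precision=2,suppress=True)
st,R,y=tool(); print(st["eef_pos"],y,st["ft_force"],st["opening"]*95)
c=cam("scene"); crop(c,210,150,310,230,7,"s14")
```

```text
[394.11 253.26  38.6 ] 22.730611216457092 [-0.57  0.47  0.86] 28.52348227746174
```

View pics/s14.png

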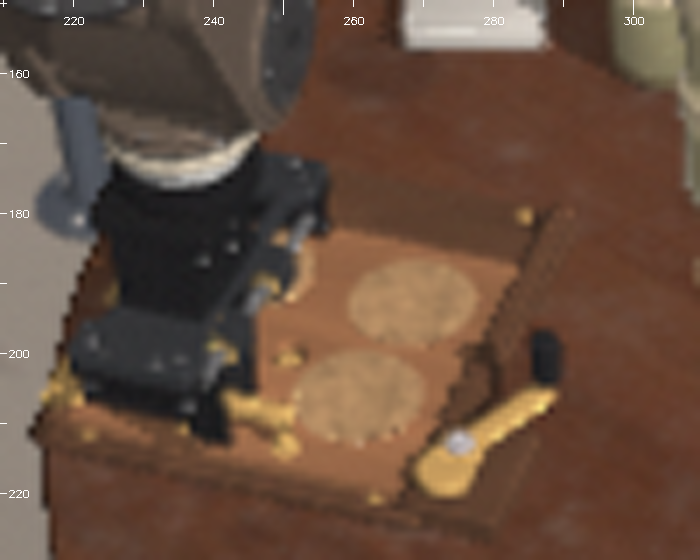

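The brass pin now shows in the tray hole at scene px (251,200). A few small steps more will tell if it blocks.

apply_moves --pt "-0.04 -0.015 0" --pt "-0.08 -0.03 0" --pt "-0.12 -0.05 0" --pt "-0.12 -0.05 0" --yaw '[0,0,0,0]' --jaw '[0.4,0.4,0.4,0.4]'

```text
t: 27.8
eef_pos: [391.5, 252.1, 38.7]
tcp_rot: [-1.401, 1.55, -2.575]
ft_force: [2.4, 1.1, -2.6]
opening: 0.301
```

Run:
```python
from h import *
np.set_printoptions(precision=2,suppress=True)
st,R,y=tool(); print(st["eef_pos"],y,st["ft_force"],st["opening"]*95)
c=cam("scene"); crop(c,210,150,310,230,7,"s15")
```

```text
[391.46 252.15  38.67] 22.72737665187829 [ 2.42  1.14 -2.62] 28.627411267450242
```

View pics/s15.png

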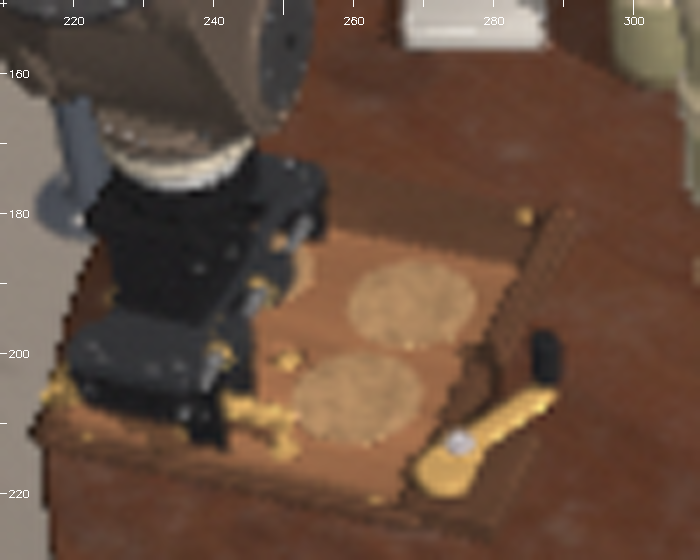

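apply_moves --pt "-0.06 -0.02 0" --pt "-0.12 -0.05 0" --pt "-0.12 -0.05 0" --yaw '[0,0,0]' --jaw '[0.4,0.4,0.4]'

```text
t: 28.22
eef_pos: [389.3, 251.3, 38.7]
tcp_rot: [-1.387, 1.552, -2.561]
ft_force: [6.1, 3.1, -5.3]
opening: 0.298
```

apply_moves --pt "0.25 0.1 0" --pt "0.35 0.14 0" --pt "0.35 0.14 1" --pt "0.35 0.14 3.5" --pt "1.5 -3 4" --pt "2 -6 5" --pt "2 -8 6" --pt "2 -8 6" --yaw '[0,0,0,0,0,0,0,0]' --jaw '[0.4,0.3,0.3,0.3,0.3,0.3,0.3,0.3]'

```text
t: 29.22
eef_pos: [439.2, 49.0, 189.7]
tcp_rot: [-1.37, 1.552, -2.546]
ft_force: [0.8, 0.0, -0.0]
opening: 0.348
```

Run:
```python
from h import *
np.set_printoptions(precision=2,suppress=True)
st,R,y=tool(); print(st["eef_pos"],y,st["ft_force"],st["opening"]*95)
c=cam("scene"); crop(c,210,150,310,230,7,"s16")
c=cam("top"); crop(c,170,140,310,260,5,"t16")
```

```text
[439.21  48.99 189.73] 22.61448066312256 [ 0.82  0.04 -0.01] 33.0915434352219
```

View pics/s16.png

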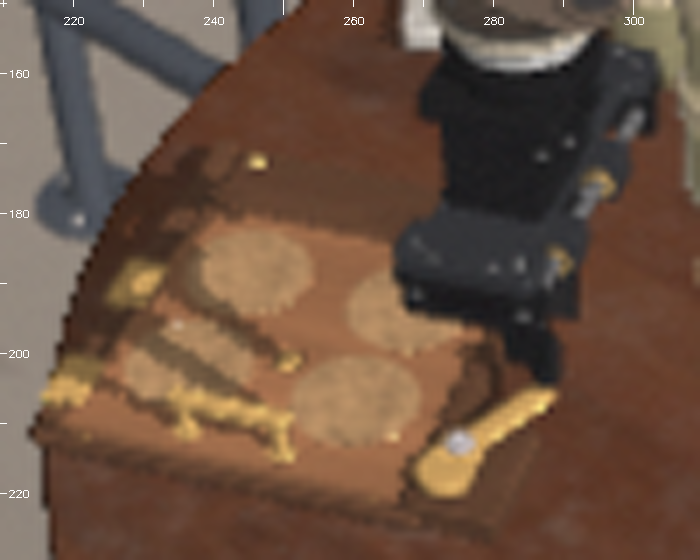

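View pics/t16.png

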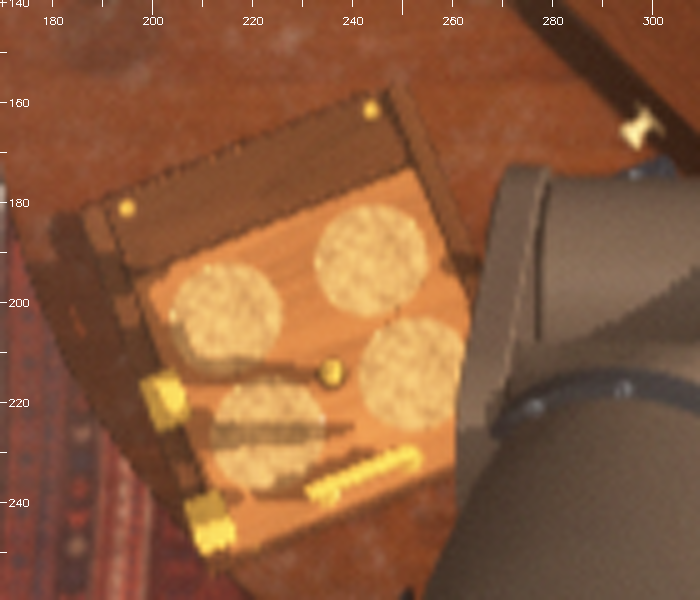

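Run:
```python
from h import *
np.set_printoptions(precision=2,suppress=True)
t=cam("top"); s=cam("scene")
T=lambda x,y:[170+x/5-.5,140+y/5-.5]
S=lambda x,y:[210+x/7-.5,150+y/7-.5]
# cork ellipses by colour
for c,n in((t,"top"),(s,"scene")):
    hsv=cv2.cvtColor(c["frame"],cv2.COLOR_RGB2HSV); 
    pts=[(214,203),(244,192),(223,226),(252,214)] if n=="top" else [(246,188),(260,207)]
    print(n,[hsv[p[1],p[0]] for p in pts], hsv[195,235] if n=="top" else hsv[190,256])
for n,a,b in [("s1",(226,318),(256,270)),("s4",(415,373),(356,397)),("pin",(331,372),(289,359)),("s2",(371,260),(410,308)),("s3",(268,432),(186,360))]:
    print(n,*tri(t,T(*a),s,S(*b)), ray(t,[T(*a)],20)[0],ray(s,[S(*b)],20)[0])
```

```text
top [array([ 19, 133, 242], dtype=uint8), array([ 19, 129, 243], dtype=uint8), array([ 15, 146, 177], dtype=uint8), array([ 19, 134, 242], dtype=uint8)] [ 18 137 235]
scene [array([ 15, 114, 170], dtype=uint8), array([ 15, 113, 185], dtype=uint8)] [ 12 134 148]
s1 [500.95 350.81  20.02] 3.422373415293293 [499.14 352.43  20.  ] [502.7  349.13  20.  ]
s4 [464.07 228.53  21.5 ] 0.4982012111211386 [464.01 229.03  20.  ] [465.35 229.52  20.  ]
pin [465.12 283.57  16.4 ] 0.3973510320437853 [464.42 282.96  20.  ] [462.91 280.31  20.  ]
s2 [538.31 260.74  17.05] 0.48237085698790677 [537.48 260.36  20.  ] [536.43 258.07  20.  ]
s3 [424.8  321.63  21.96] 1.4783450026165552 [425.79 321.43  20.  ] [425.33 324.12  20.  ]
```

The tray looks seated: pin in the hole at top px (236,214), cork surface triangulated at z of about 20. Next is the lever.

apply_moves --pt "1.2 1.3 0" --pt "2.5 2.7 0" --pt "3.8 3.9 -1" --pt "3.8 3.9 -2" --pt "3.8 3.9 -3.5" --pt "3.8 3.9 -5" --pt "3.8 3.9 -5.6" --pt "3.8 3.9 -5.75" --pt "3.8 3.9 -5.75" --pt "3.8 3.9 -5.75" --yaw '[1.5,3,4.6,4.6,4.6,4.6,4.6,4.6,4.6,4.6]' --jaw '[0.1,0.1,0.1,0.1,0.1,0.1,0.1,0.1,0.3,0.5]'

```text
t: 30.68
eef_pos: [534.5, 148.8, 46.0]
tcp_rot: [-1.327, 1.553, -2.021]
ft_force: [0.8, 0.1, -0.6]
opening: 0.301
```

Run:
```python
from h import *
np.set_printoptions(precision=2,suppress=True)
st,R,y=tool(); print(st["eef_pos"],y,st["ft_force"],st["opening"]*95)
p=np.array([469.5,152.8])
for a in range(-10,-100,-10):
    b=np.radians(a); q=p+65*np.array([np.cos(b),np.sin(b)]); print(a,(q-st["eef_pos"][:2])/25)
```

```text
[534.5  148.82  45.97] 50.24562282499538 [ 0.79  0.14 -0.59] 28.563813807609122
-10 [-0.04 -0.29]
-20 [-0.16 -0.73]
-30 [-0.35 -1.14]
-40 [-0.61 -1.51]
-50 [-0.93 -1.83]
-60 [-1.3  -2.09]
-70 [-1.71 -2.28]
-80 [-2.15 -2.4 ]
-90 [-2.6  -2.44]
```

apply_moves --pt "-0.04 -0.3 0" --pt "-0.16 -0.73 0" --pt "-0.35 -1.14 0" --pt "-0.61 -1.51 0" --pt "-0.77 -1.67 0" --pt "-0.93 -1.83 0" --pt "-1.1 -1.96 0" --pt "-1.3 -2.09 0" --pt "-1.5 -2.2 0" --pt "-1.71 -2.28 0" --pt "-1.93 -2.35 0" --pt "-2.15 -2.4 0" --pt "-2.15 -2.4 0" --yaw '[0,0,-0.5,-1,-1.5,-2,-3,-4,-5,-5,-5.5,-6,-6]' --jaw '[0.5,0.5,0.5,0.5,0.5,0.5,0.5,0.5,0.5,0.5,0.5,0.5,0.5]'

```text
t: 32.3
eef_pos: [479.9, 88.6, 45.9]
tcp_rot: [-1.358, 1.552, -2.679]
ft_force: [1.0, -0.4, -0.5]
opening: 0.254
```

apply_moves --pt "-0.1 -0.02 0" --pt "-0.2 -0.03 0" --pt "-0.3 -0.03 0" --pt "-0.38 -0.03 0" --pt "-0.38 -0.03 0" --yaw '[-0.3,-0.6,-1,-1.3,-1.3]' --jaw '[0.5,0.5,0.5,0.5,0.5]'

```text
t: 32.92
eef_pos: [470.1, 87.8, 45.9]
tcp_rot: [-1.367, 1.551, -2.824]
ft_force: [-0.9, 0.3, -0.2]
opening: 0.248
```

apply_moves --pt "-0.1 0 0" --pt "-0.2 0.01 0" --pt "-0.3 0.02 0" --pt "-0.3 0.02 0" --yaw '[-0.3,-0.6,-0.6,-0.6]' --jaw '[0.5,0.5,0.5,0.5]'

```text
t: 33.42
eef_pos: [468.3, 88.4, 46.3]
tcp_rot: [-1.02, 1.563, -2.541]
ft_force: [23.2, 0.6, -16.3]
opening: 0.254
```

A hard stop, 84° from the free stop, so the lever is at about 0 (locked). I'll back off, lift and look.

apply_moves --pt "0.1 0 0" --pt "0.1 0 0" --pt "0.1 0 1.5" --pt "0.1 0 3.5" --pt "0 -3 5" --pt "-1 -6 6" --pt "-1 -8 6" --pt "-1 -8 6" --yaw '[0,0,0,0,0,0,0,0]' --jaw '[0.4,0.4,0.3,0.3,0.3,0.3,0.3,0.3]'

```text
t: 34.42
eef_pos: [442.2, -113.8, 196.8]
tcp_rot: [-1.012, 1.563, -2.535]
ft_force: [1.0, 0.4, -0.3]
opening: 0.351
```

Run:
```python
from h import *
np.set_printoptions(precision=2,suppress=True)
st,R,y=tool(); print(st["eef_pos"],y,st["ft_force"],st["opening"]*95,st["joints"])
c=cam("scene"); crop(c,210,150,310,230,6,"s17");crop(c,300,200,460,320,4,"s17b")
c=cam("top"); crop(c,170,140,310,260,5,"t17");crop(c,330,120,490,280,5,"t17b")
```

```text
[ 442.17 -113.75  196.84] 2.7144667943402996 [ 1.    0.38 -0.34] 33.372067687847164 [-0.39  0.28  1.97 -0.01  0.89 -0.43]
```

View pics/t17.png

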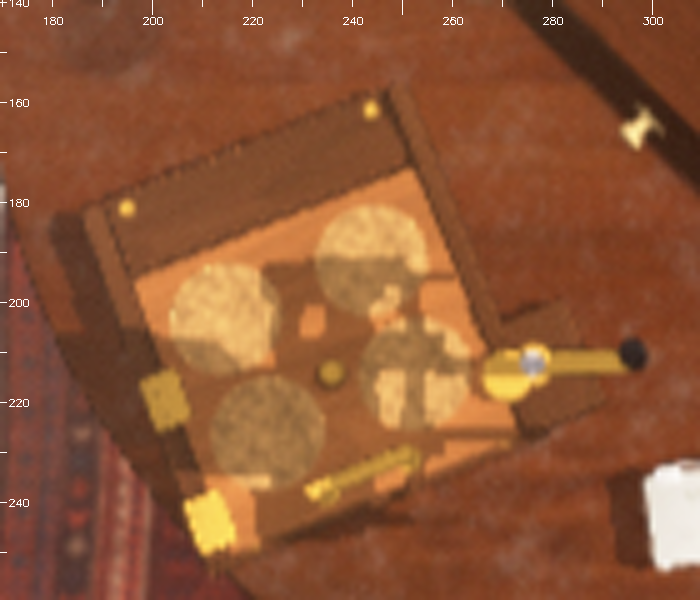

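View pics/s17.png

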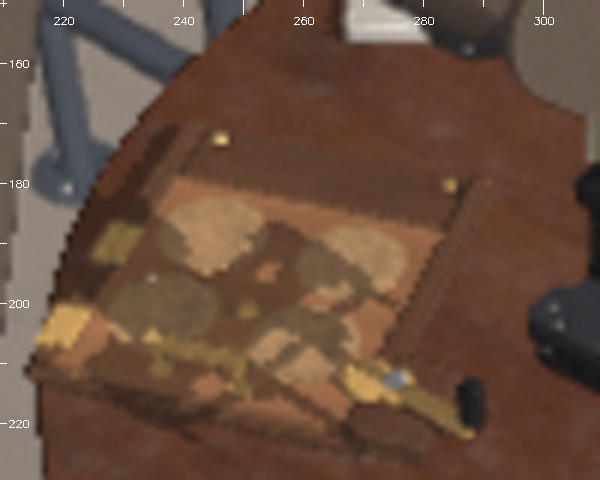

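View pics/t17b.png

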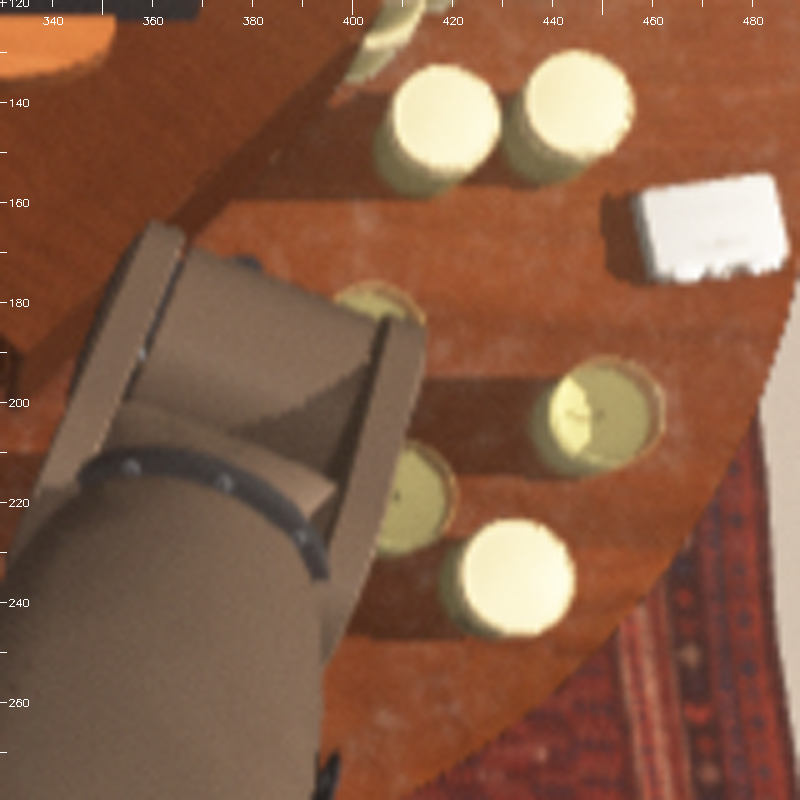

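View pics/s17b.png

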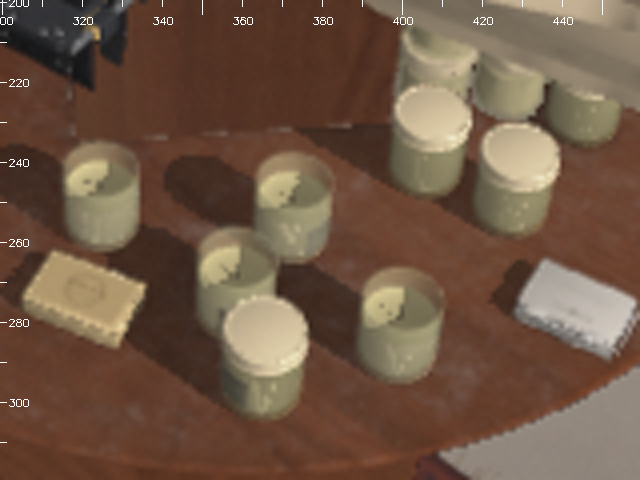

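The lever is locked (knob at top px (296,210), cam over the tray edge). Four testers still stand in place. I'll take tester B at (446,-109) first.

apply_moves --pt "0.17 0.18 0" --pt "0.17 0.18 0" --pt "0.17 0.18 0" --pt "0.17 0.18 0" --pt "0.17 0.18 -1" --pt "0.17 0.18 -2" --pt "0.17 0.18 -3" --pt "0.17 0.18 -3.5" --pt "0.17 0.18 -4.5" --pt "0.17 0.18 -6" --pt "0.17 0.18 -6.8" --pt "0.17 0.18 -7" --pt "0.17 0.18 -7" --pt "0.17 0.18 -7" --pt "0.17 0.18 -7" --pt "0.17 0.18 -7" --pt "0.17 0.18 -7" --yaw '[-1.7,-3.4,-5.1,-6.8,-8.5,-10.2,-11.6,-11.6,-11.6,-11.6,-11.6,-11.6,-11.6,-11.6,-11.6,-11.6,-11.6]' --jaw '[-1,-1,-1,-1,-1,-1,-1,-1,-1,-1,-1,-1,-1,1,1,1,1]'

```text
t: 36.65
eef_pos: [447.4, -109.2, 22.0]
tcp_rot: [-1.072, 1.565, 2.472]
ft_force: [0.5, -2.1, 6.0]
opening: 0.7
```

apply_moves --pt "0 0 2" --pt "-0.4 0.4 4" --pt "-1.3 2 4.9" --pt "-1.4 4.2 4.9" --pt "-1.3 6.5 4.9" --pt "-0.7 9 4.9" --pt "0 11.3 4.9" --pt "0.7 13.6 4.9" --pt "1.4 16 4.9" --pt "2.07 18.4 4.9" --pt "2.07 18.45 4.9" --pt "2.07 18.45 4.9" --pt "2.07 18.45 4.9" --pt "2.07 18.45 4.9" --yaw '[0,0,0,0,0,0,0,0,0,0,0,0,0,0]' --jaw '[1,1,1,1,1,1,1,1,1,1,1,1,1,1]'

```text
t: 38.4
eef_pos: [499.2, 351.0, 144.8]
tcp_rot: [-1.065, 1.565, 2.478]
ft_force: [-0.9, -0.4, -3.1]
opening: 0.702
```

Run:
```python
from h import *
np.set_printoptions(precision=2,suppress=True)
st,R,y=tool(); print(st["eef_pos"],y,st["ft_force"],st["opening"]*95,st["joints"])
c=cam("scene"); crop(c,200,120,310,230,6,"s18")
```

```text
[499.2  351.01 144.77] -67.00302222181725 [-0.9  -0.38 -3.09] 66.72869096734298 [0.5  0.55 1.67 0.01 0.93 1.67]
```

View pics/s18.png

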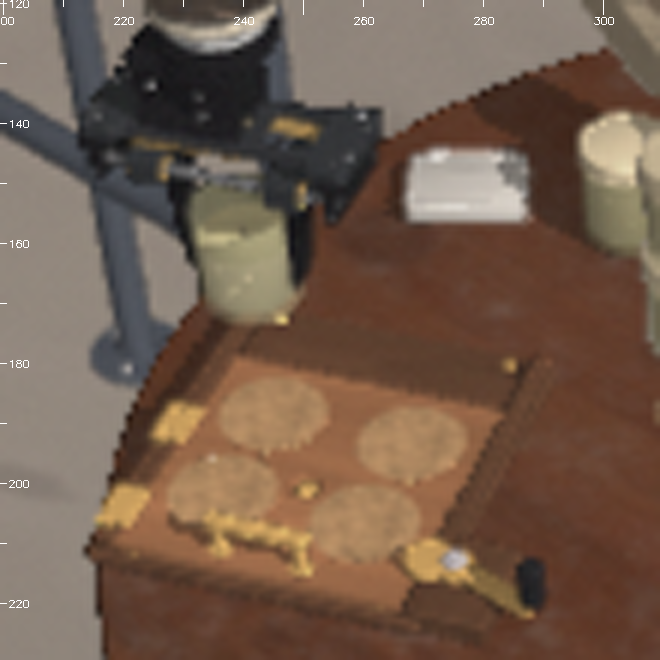

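Candle B is held upright above the tray. I'll lower it onto the rear left spot and release.

apply_moves --pt "0 0.05 -1.5" --pt "0 0.05 -3" --pt "0 0.05 -3.8" --pt "0 0.05 -4.1" --pt "0 0.05 -4.1" --pt "0 0.05 -4.1" --pt "0 0.05 -4.1" --pt "0 0.05 -4.1" --pt "0 0.05 -2" --pt "0 0.05 0" --pt "0 0.05 1.5" --pt "0 -1 1.5" --yaw '[0,0,0,0,0,0,0,0,0,0,0,0]' --jaw '[1,1,1,1,1,-0.6,-0.6,-0.6,-0.6,-0.6,-0.6,-0.6]'

```text
t: 39.95
eef_pos: [500.2, 327.4, 185.5]
tcp_rot: [-2.08, 1.564, 1.465]
ft_force: [-0.6, -0.4, 0.2]
opening: 0.797
```

Run:
```python
from h import *
np.set_printoptions(precision=2,suppress=True)
st,R,y=tool(); print(st["eef_pos"],y,st["ft_force"],st["opening"]*95)
c=cam("scene"); crop(c,200,130,310,230,6,"s19")
c=cam("top"); crop(c,330,120,490,280,5,"t19b")
```

```text
[500.16 327.38 185.5 ] -66.89619433934294 [-0.63 -0.41  0.2 ] 75.749416923081
```

View pics/s19.png

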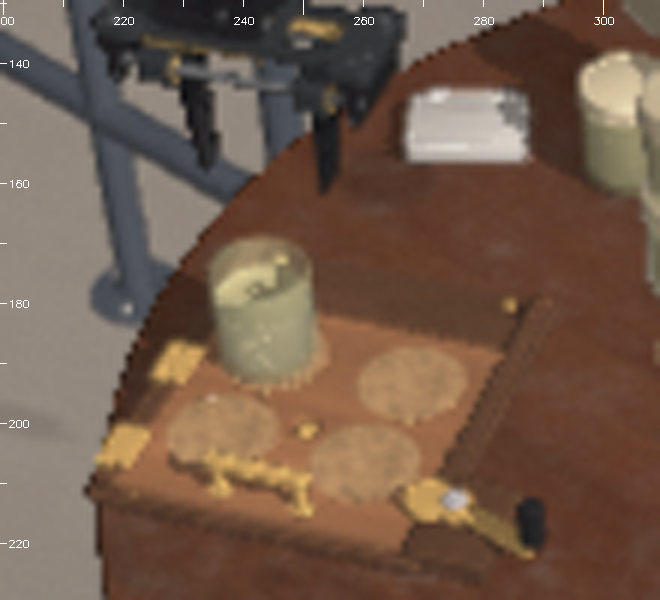

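View pics/t19b.png

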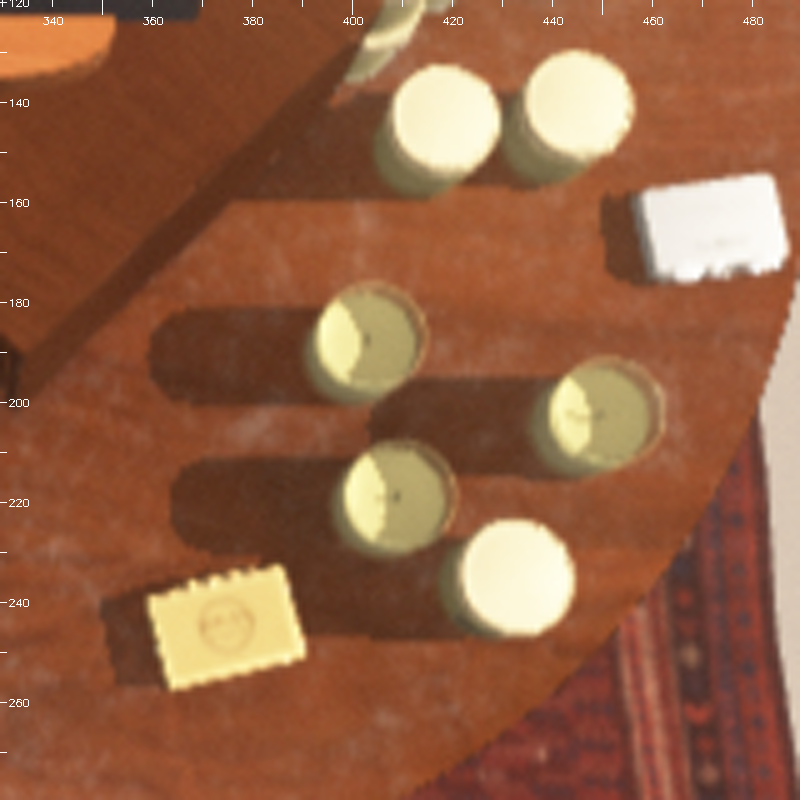

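B stands on the rear left spot (scene px (243,183)). A, C and D haven't moved. Tester C is next.

apply_moves --pt "-0.8 -2.4 0" --pt "-1.6 -4.8 0" --pt "-2.4 -7.2 0" --pt "-3 -9.6 0" --pt "-3.5 -12 0" --pt "-3.5 -14.4 0" --pt "-3.4 -16.8 0" --pt "-3 -19 0" --pt "-2.6 -21.2 -1" --pt "-2.2 -23.4 -2.5" --pt "-2.2 -23.4 -3.5" --pt "-2.2 -23.4 -4" --pt "-2.2 -23.4 -5.5" --pt "-2.2 -23.4 -6.5" --pt "-2.2 -23.4 -6.55" --pt "-2.2 -23.4 -6.55" --yaw '[0,0,0,0,0,0,0,0,0,0,0,0,0,0,0,0]' --jaw '[-1,-1,-1,-1,-1,-1,-1,-1,-1,-1,-1,-1,-1,-1,-1,-1]'

```text
t: 42.05
eef_pos: [444.8, -260.0, 20.4]
tcp_rot: [-1.269, 1.566, 2.274]
ft_force: [0.3, -0.2, -0.4]
opening: 1.001
```

apply_moves --pt "0 0 0" --pt "0 0 0" --pt "0 0 0" --pt "0 0 0" --yaw '[0,0,0,0]' --jaw '[1,1,1,1]'

```text
t: 42.55
eef_pos: [445.2, -260.4, 20.8]
tcp_rot: [-1.338, 1.568, 2.205]
ft_force: [-0.2, -1.0, 5.6]
opening: 0.702
```

apply_moves --pt "0 0 2" --pt "-0.1 1 4" --pt "-0.3 3 5" --pt "-0.6 5.3 5" --pt "-1.2 7.6 5" --pt "-1.3 9.8 5" --pt "-1.2 12 5" --pt "-0.2 14.2 5" --pt "1 16.4 5" --pt "2.4 18.6 5" --pt "3.7 20.8 5" --pt "3.7 20.8 5" --pt "3.7 20.8 5" --pt "3.7 20.8 5" --yaw '[0,0,0,0,0,0,0,0,0,0,0,0,0,0]' --jaw '[1,1,1,1,1,1,1,1,1,1,1,1,1,1]'

```text
t: 44.3
eef_pos: [537.1, 258.5, 145.7]
tcp_rot: [-1.023, 1.567, 2.519]
ft_force: [0.1, 0.1, -2.4]
opening: 0.701
```

Run:
```python
from h import *
np.set_printoptions(precision=2,suppress=True)
st,R,y=tool(); print(st["eef_pos"],y,st["ft_force"],st["opening"]*95)
c=cam("scene"); crop(c,200,120,310,230,6,"s20")
```

```text
[537.07 258.53 145.75] -67.06153574591487 [ 0.11  0.08 -2.4 ] 66.59663238526745
```

View pics/s20.png

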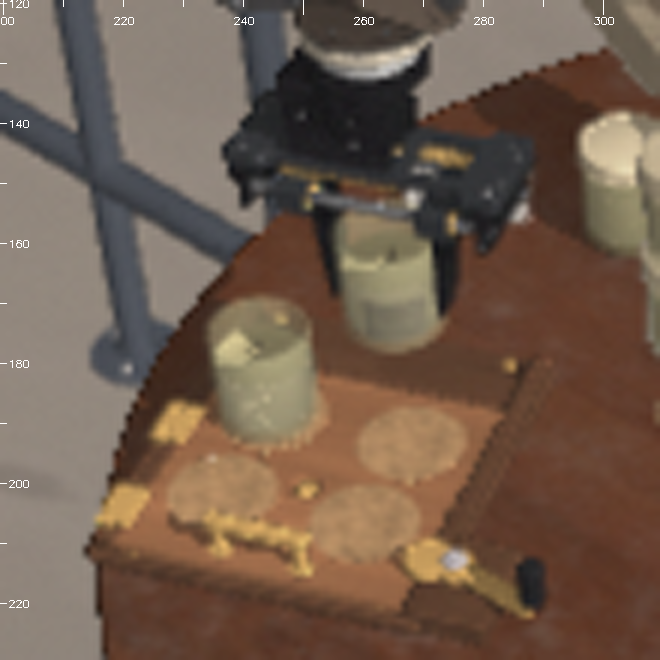

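Candle C is held upright and B stands still. I'll lower C onto the rear right spot.

apply_moves --pt "0.03 0.07 -1.5" --pt "0.03 0.07 -3" --pt "0.03 0.07 -3.8" --pt "0.03 0.07 -4.15" --pt "0.03 0.07 -4.15" --pt "0.03 0.07 -4.15" --pt "0.03 0.07 -4.15" --pt "0.03 0.07 -4.15" --pt "0.03 0.07 -2" --pt "0.03 0.07 0" --pt "0 0 1.5" --pt "0 -1 1.5" --yaw '[0,0,0,0,0,0,0,0,0,0,0,0]' --jaw '[1,1,1,1,1,-0.6,-0.6,-0.6,-0.6,-0.6,-0.6,-0.6]'

```text
t: 45.85
eef_pos: [538.2, 234.5, 186.8]
tcp_rot: [-2.673, 1.566, 0.871]
ft_force: [-0.2, -0.3, -0.7]
opening: 0.798
```

Run:
```python
from h import *
np.set_printoptions(precision=2,suppress=True)
st,R,y=tool(); print(st["eef_pos"],y,st["ft_force"],st["opening"]*95)
c=cam("scene"); crop(c,200,130,310,230,6,"s21")
c=cam("top"); crop(c,330,120,490,280,5,"t21b")
```

```text
[538.22 234.48 186.78] -66.97852057304257 [-0.23 -0.34 -0.69] 75.81864952238601
```

View pics/s21.png

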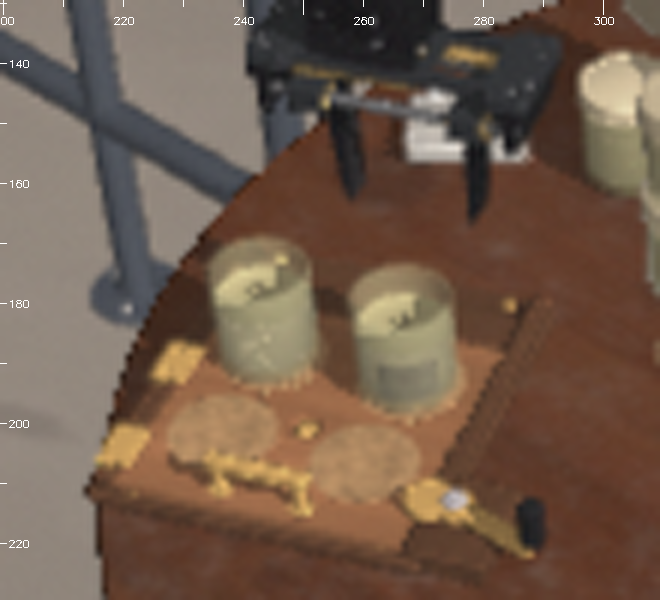

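View pics/t21b.png

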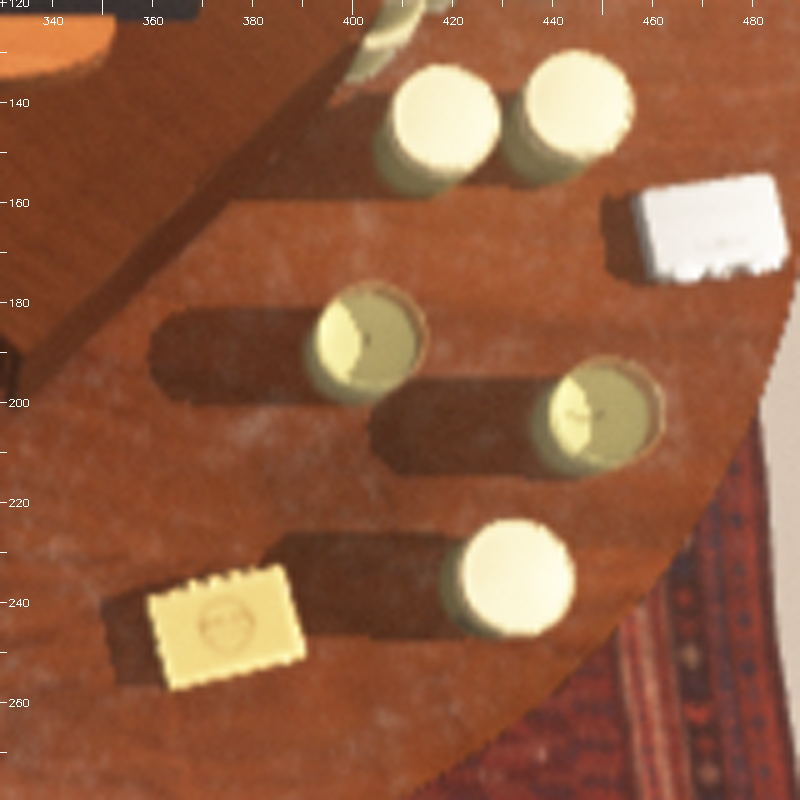

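C stands on the rear right spot (scene px (268,187)). A and D are unchanged. Tester A is next.

apply_moves --pt "-1.3 -2.1 0" --pt "-2.7 -4.2 0" --pt "-3.9 -6 0" --pt "-4.9 -7.8 0" --pt "-5 -10 0" --pt "-4.8 -12.2 0" --pt "-4.1 -14.4 0" --pt "-2.2 -16.2 0" --pt "-0.8 -18 -0.5" --pt "0.17 -19.1 -2.5" --pt "0.17 -19.1 -3.5" --pt "0.17 -19.1 -4" --pt "0.17 -19.1 -5.5" --pt "0.17 -19.1 -6.5" --pt "0.17 -19.1 -6.6" --pt "0.17 -19.1 -6.6" --yaw '[0,0,0,0,0,0,0,0,0,0,0,0,0,0,0,0]' --jaw '[-1,-1,-1,-1,-1,-1,-1,-1,-1,-1,-1,-1,-1,-1,-1,-1]'

```text
t: 47.95
eef_pos: [542.1, -245.2, 20.5]
tcp_rot: [-2.04, 1.569, 1.501]
ft_force: [-0.0, 0.6, 0.7]
opening: 0.999
```

apply_moves --pt "0 0 0" --pt "0 0 0" --pt "0 0 0" --pt "0 0 0" --yaw '[0,0,0,0]' --jaw '[1,1,1,1]'

```text
t: 48.45
eef_pos: [542.7, -245.7, 21.1]
tcp_rot: [3.065, 1.569, 0.323]
ft_force: [1.5, -0.9, 5.7]
opening: 0.704
```

apply_moves --pt "0 0 2" --pt "-0.5 0.5 4" --pt "-2 2.2 5" --pt "-3.6 4 5" --pt "-4.7 6 5" --pt "-5.2 8.2 5" --pt "-5.2 10.5 5" --pt "-5.1 12.8 5" --pt "-5.1 15.2 5" --pt "-5 17.6 5" --pt "-4.9 20 5" --pt "-4.7 22.3 5" --pt "-4.7 22.7 5" --pt "-4.7 22.7 5" --pt "-4.7 22.7 5" --yaw '[0,0,0,0,0,0,0,0,0,0,0,0,0,0,0]' --jaw '[1,1,1,1,1,1,1,1,1,1,1,1,1,1,1]'

```text
t: 50.32
eef_pos: [424.9, 320.6, 145.9]
tcp_rot: [2.643, 1.57, -0.1]
ft_force: [-0.1, -0.7, -2.6]
opening: 0.703
```

Run:
```python
from h import *
np.set_printoptions(precision=2,suppress=True)
st,R,y=tool(); print(st["eef_pos"],y,st["ft_force"],st["opening"]*95)
c=cam("scene"); crop(c,200,120,310,230,6,"s22")
```

```text
[424.94 320.57 145.94] -67.18227533452462 [-0.05 -0.74 -2.59] 66.80591457333928
```

View pics/s22.png

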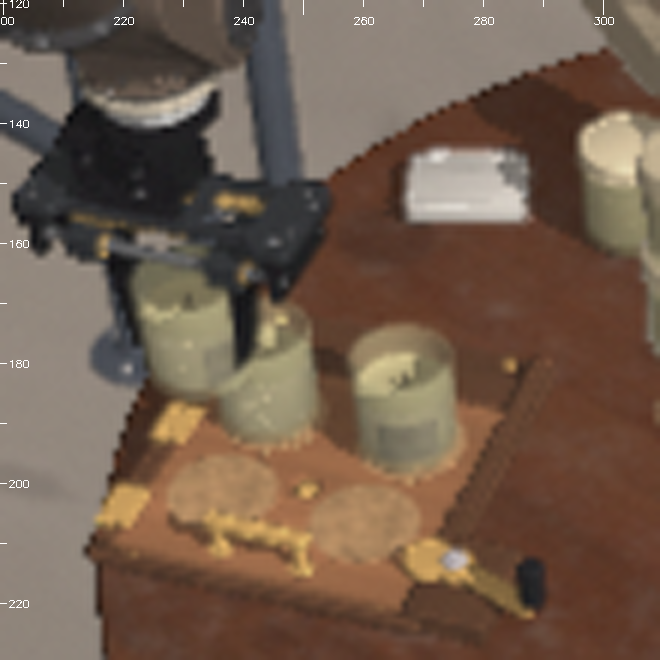

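Run:
```python
from h import *
s=cam("scene")
for p in [(260,264),(403,291)]: print(ray(s,[[200+p[0]/6-.5,130+p[1]/6-.5]],94))
```

```text
[[501.98637543 355.00117312  94.        ]]
[[542.73579637 263.59886402  94.        ]]
```

apply_moves --pt "0 0.03 -1.5" --pt "0 0.03 -3" --pt "0 0.03 -3.8" --pt "0 0.03 -4.15" --pt "0 0.03 -4.17" --pt "0 0.03 -4.17" --pt "0 0.03 -4.17" --pt "0 0.03 -4.17" --pt "0 0.03 -2" --pt "0 0.03 0" --pt "0 0 1.5" --pt "-0.5 -2 1.5" --yaw '[0,0,0,0,0,0,0,0,0,0,0,0]' --jaw '[1,1,1,1,1,-0.6,-0.6,-0.6,-0.6,-0.6,-0.6,-0.6]'

```text
t: 51.92
eef_pos: [414.2, 272.0, 186.4]
tcp_rot: [-3.116, 1.563, 0.426]
ft_force: [0.1, -0.8, 0.0]
opening: 0.801
```

Run:
```python
from h import *
np.set_printoptions(precision=2,suppress=True)
st,R,y=tool(); print(st["eef_pos"],y,st["ft_force"],st["opening"]*95)
c=cam("scene"); crop(c,200,130,310,230,6,"s23")
c=cam("top"); crop(c,330,120,490,280,5,"t23b")
```

```text
[414.23 272.01 186.4 ] -67.06419209266578 [ 0.08 -0.82  0.04] 76.11694299211933
```

View pics/s23.png

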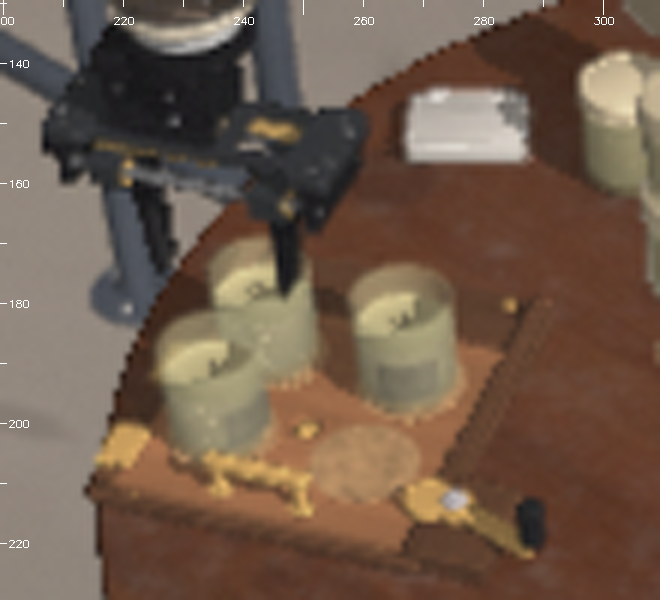

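View pics/t23b.png

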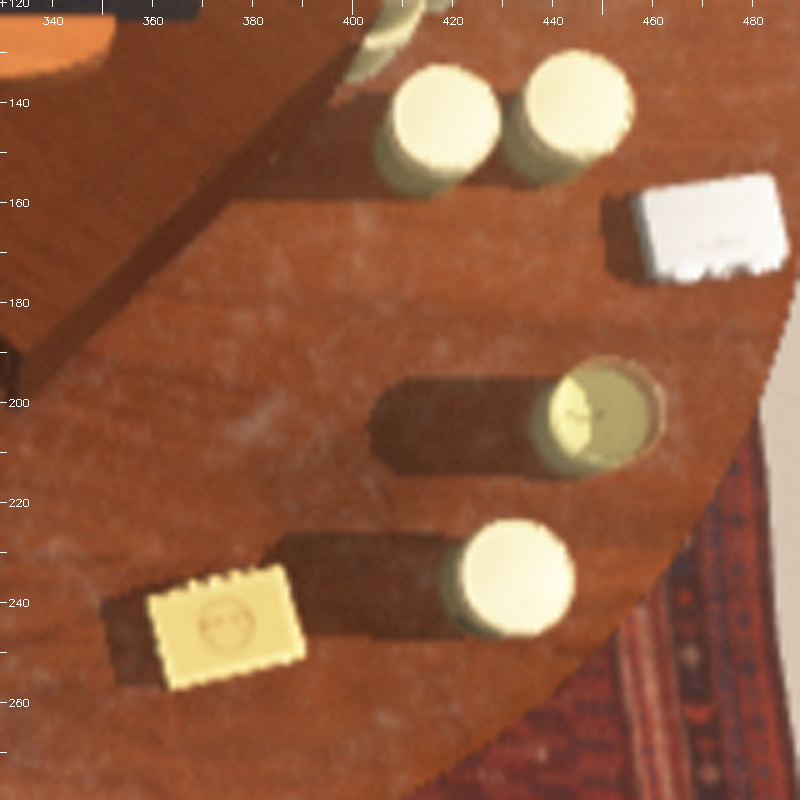

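A stands on the front left spot (scene px (236,194)). D is unchanged at top px (451,202), so I'll fetch it.

apply_moves --pt "0 -2.4 0" --pt "0 -4.8 0" --pt "0 -7.2 0" --pt "0 -9.6 0" --pt "0 -12 0" --pt "0 -14.4 0" --pt "0.7 -16.7 0" --pt "1.4 -19 0" --pt "2 -21.3 0" --pt "2.7 -23.6 0" --pt "3.35 -26.2 -1" --pt "3.35 -26.3 -3" --pt "3.35 -26.3 -3.5" --pt "3.35 -26.3 -4" --pt "3.35 -26.3 -5.5" --pt "3.35 -26.3 -6.5" --pt "3.35 -26.3 -6.6" --pt "3.35 -26.3 -6.6" --yaw '[0,0,0,0,0,0,0,0,0,0,0,0,0,0,0,0,0,0]' --jaw '[-1,-1,-1,-1,-1,-1,-1,-1,-1,-1,-1,-1,-1,-1,-1,-1,-1,-1]'

```text
t: 54.28
eef_pos: [495.9, -389.4, 21.1]
tcp_rot: [2.288, 1.568, -0.456]
ft_force: [-0.3, 0.5, -0.4]
opening: 0.997
```

apply_moves --pt "0 0 0" --pt "0 0 0" --pt "0 0 0" --pt "0 0 0" --yaw '[0,0,0,0]' --jaw '[1,1,1,1]'

```text
t: 54.78
eef_pos: [496.2, -389.9, 21.7]
tcp_rot: [2.175, 1.566, -0.569]
ft_force: [0.2, -0.9, 5.5]
opening: 0.701
```

apply_moves --pt "0 0 2" --pt "-0.3 0.5 4" --pt "-0.9 2.5 5" --pt "-1.5 4.7 5" --pt "-2.1 7 5" --pt "-2.7 9.3 5" --pt "-3.3 11.6 5" --pt "-3.4 14 5" --pt "-3.4 16.3 5" --pt "-3.2 18.6 5" --pt "-2.4 20.9 5" --pt "-1.6 23.2 5" --pt "-1.4 24.7 5" --pt "-1.4 24.7 5" --pt "-1.4 24.7 5" --pt "-1.4 24.7 5" --yaw '[0,0,0,0,0,0,0,0,0,0,0,0,0,0,0,0]' --jaw '[1,1,1,1,1,1,1,1,1,1,1,1,1,1,1,1]'

```text
t: 56.78
eef_pos: [461.1, 226.6, 146.6]
tcp_rot: [2.082, 1.566, -0.663]
ft_force: [-0.3, -0.1, -3.2]
opening: 0.704
```

Run:
```python
from h import *
np.set_printoptions(precision=2,suppress=True)
st,R,y=tool(); print(st["eef_pos"],y,st["ft_force"],st["opening"]*95)
c=cam("scene"); crop(c,200,120,310,230,6,"s24")
```

```text
[461.06 226.55 146.64] -67.30959350560244 [-0.31 -0.12 -3.24] 66.85107280078772
```

View pics/s24.png

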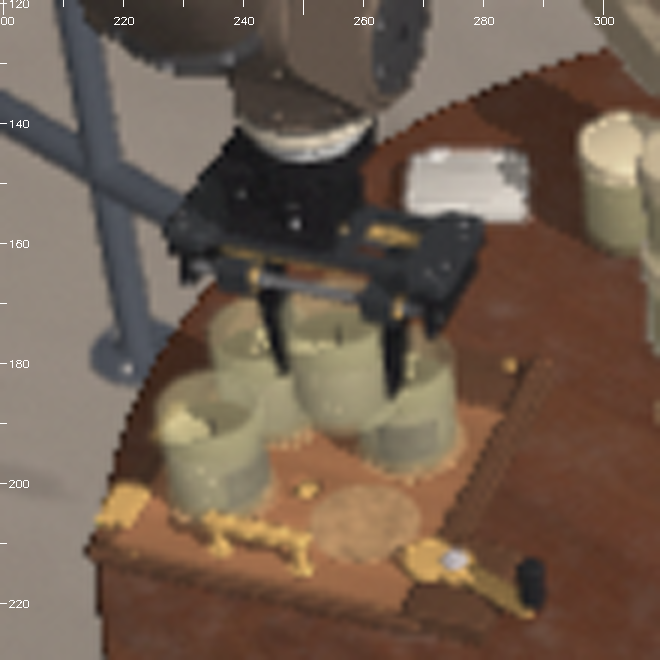

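apply_moves --pt "0 0.06 -1.5" --pt "0 0.06 -3" --pt "0 0.06 -3.8" --pt "0 0.06 -4.15" --pt "0 0.06 -4.18" --pt "0 0.06 -4.18" --pt "0 0.06 -4.18" --pt "0 0.06 -4.18" --pt "0 0.06 -2" --pt "0 0.06 0" --pt "0 0 1.5" --pt "-1.5 -2 1.5" --pt "-1.5 -5 1.5" --pt "-1.5 -8 1.5" --pt "-1.5 -11 1.5" --pt "-1.5 -13 1.5" --pt "-1.5 -13 1.5" --yaw '[0,0,0,0,0,0,0,0,0,0,0,0,0,0,0,0,0]' --jaw '[1,1,1,1,1,-0.6,-0.6,-0.6,-0.6,-0.6,-0.6,-0.6,-0.6,-0.6,-0.6,-0.6,-0.6]'

```text
t: 58.95
eef_pos: [423.5, -101.2, 184.5]
tcp_rot: [2.14, 1.565, -0.608]
ft_force: [1.2, 0.5, 0.6]
opening: 0.8
```

Run:
```python
from h import *
np.set_printoptions(precision=2,suppress=True)
st,R,y=tool(); print(st["eef_pos"],y,st["ft_force"],st["opening"]*95)
c=cam("scene"); crop(c,200,130,310,230,6,"s25")
c=cam("top"); crop(c,170,140,310,260,5,"t25"); crop(c,330,120,490,280,4,"t25b")
```

```text
[ 423.48 -101.16  184.54] -67.47757501000645 [1.15 0.51 0.62] 76.03939184183045
```

View pics/s25.png

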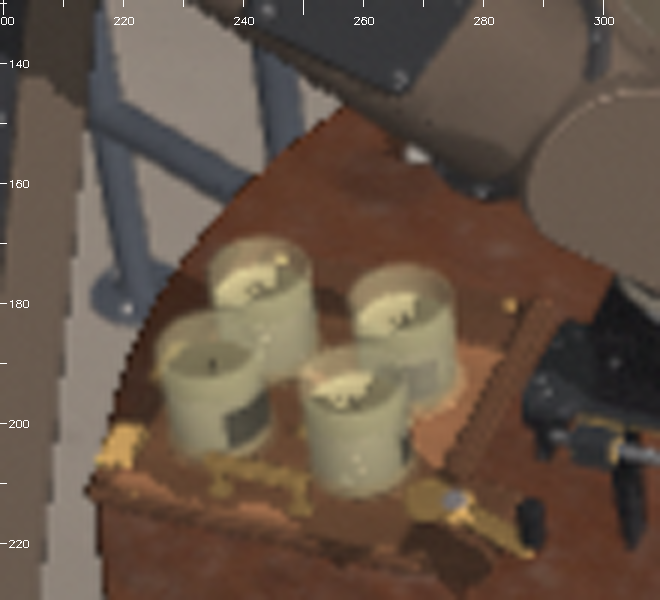

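View pics/t25.png

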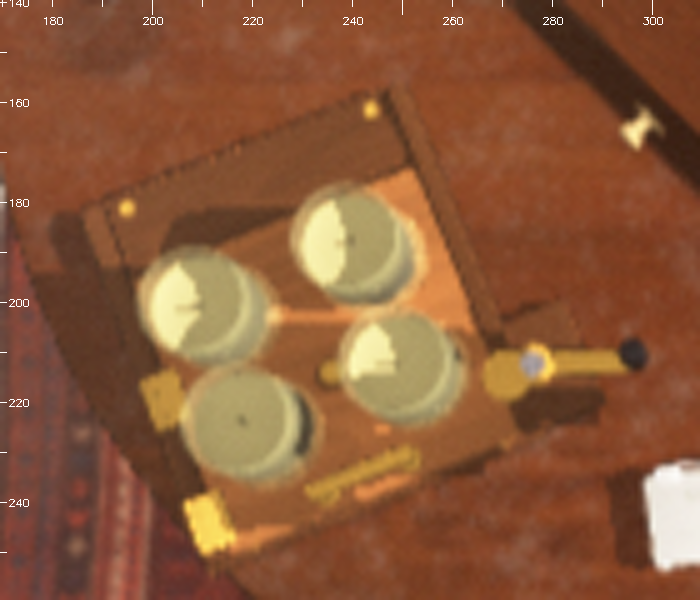

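View pics/t25b.png

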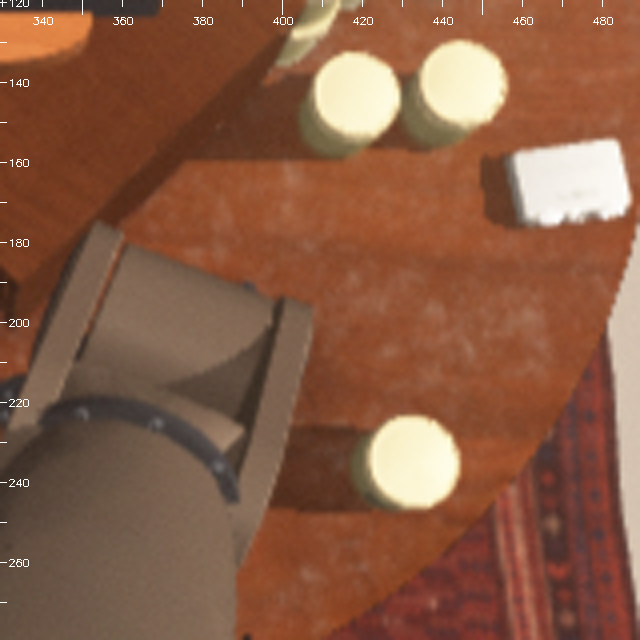

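Run:
```python
from h import *
np.set_printoptions(precision=1,suppress=True)
t=cam("top"); s=cam("scene")
T=lambda x,y:[170+x/5-.5,140+y/5-.5]
S=lambda x,y:[200+x/6-.5,130+y/6-.5]
sp=[(499.1,352.4),(537.9,260.2),(425.4,321.4),(464.1,229.2)]
tr=[(195,304),(348,243),(240,422),(399,366)]; sr=[(260,265),(402,291),(209,340),(354,375)]
for i in range(4):
    a=ray(t,[T(*tr[i])],94)[0][:2]; b=ray(s,[S(*sr[i])],94)[0][:2]
    print(i+1,a-sp[i],b-sp[i],tri(t,T(*tr[i]),s,S(*sr[i])))
k=tri(t,T(632,353),s,S(530,520)); print(k, np.degrees(np.arctan2(k[0][1]-152.8,k[0][0]-469.5)))
```

```text
1 [-3.5 -0.9] [2.2 1.9] (array([495.4, 348.7, 100.7]), np.float64(1.756629761907939))
2 [-4.2 -0.3] [4.4 3.9] (array([533.2, 256.5, 103.9]), np.float64(2.6888221001976427))
3 [-1.5 -1.4] [4.1 3.6] (array([423.3, 317.5, 102.5]), np.float64(0.7291073305345888))
4 [-5.9 -3.6] [1.4 0.8] (array([457.9, 223. , 103.1]), np.float64(1.9078863450360364))
(array([472.9,  88.4,  50.3]), np.float64(0.2710992995776325)) -86.97171549211731
```

Run:
```python
from h import *
c=cam("scene"); crop(c,200,130,460,320,3,"s26")
print(env.job_done(), env.state()["t"])
```

```text
the job is handed in; nothing more can be done
the job is handed in; nothing more can be done
```

View pics/s26.png

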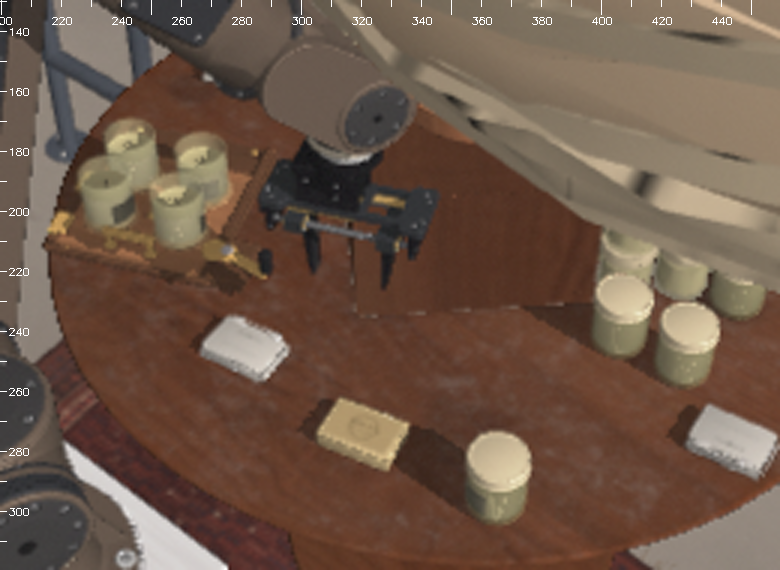

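The job is handed in at about 59 s of the 210 s, with every part of the task done. `env.job_done()` gave no verdict, so this rests on my own last checks.

**What I did:** I moved the stray jar to the free table at about (395, -328). I then swung the lever free, slid the tray forward until its hole took the pin, and locked the lever. After that I put testers B, C, A and D on the rear left, rear right, front left and front right spots.

**Last checks:**
- **Tray:** the pin shows in the hole, and the spots triangulated at z of 17 to 22 mm (about 20 expected when seated). That is a rough reading, but the cam swung over the tray freely, which also says it is down.
- **Lever:** the knob is at -87° in the world frame, within about 0.03 rad of locked.
- **Testers:** all four stand upright. Their rims are within about 7 mm of the spot centres, against the 12 mm allowed.
- **Stray jar and bystanders:** the jar stands upright on the table. The other jars, the tin and the card box look unmoved.
- **Gripper:** it was clear of everything at hand-in.

**What disagreed:**
- **Rim measurements:** the two camera views differ by up to 9 mm, and triangulated rim heights came out 7 to 10 mm too high. I take both as errors in picking the rims by eye.
- **Lever start angle:** it turned out to start about 0.3 rad from locked, not near 0. I therefore pushed twice against the 1.45 rad stop, at about 66 N on the wrist. I then swung it back past its starting angle to confirm the range, and free again.

I saw no candle knocked aside and no grip slackening.

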